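Uncover the bearing warmer with the lid lifter

ROBOT

A 7-joint arm with a two-finger parallel gripper is mounted at the origin on the work surface. World frame = base frame: x ahead of the robot, y to its left, z up, the work surface at z = 0. Lengths are in m, angles in rad, forces in N, time in s.
With the tool pointing down it reaches from about 0.4 to 0.85 m from the base axis. Payload 4.5 kg.
Tool frame: the origin (TCP) lies on the centre line of the jaws, within the pads' length; the fingertips stand 11 mm ahead of it and the grasp point (between the pads) lies 8 mm behind it; z points along the fingers, y is the line along which they close (so a half turn about z gives the same grasp; the last joint's range is limited). The gripper opens to 88 mm and grips with 3 to 60 N. Pads are 18 mm wide; open, the fingers measure 123 mm over their backs; the gripper's body (75 mm by 187 mm) begins 45 mm behind the grasp point.
Start: joints at [-1.147, 0.689, -0.195, 1.565, 0.157, 0.902, -0.215], TCP at [0.237, 0.578, 0.22] pointing down, gripper open.
Joint ranges: [-3.01, 3.01], [-0.46, 2.08], [-1.47, 1.51], [0.13, 2.56], [-1, 4.14], [0.04, 2.09], [-2.66, 2.66]. Speed limits (rad/s): [2.57, 2.57, 3.14, 3.14, 3.14, 3.14, 3.14].

INTERFACE

Orientations are given as a unit quaternion [x, y, z, w].
In Python, from plant import * gives the robot as it stands. The module is installed in compiled form; this text tells all that it offers.
- The arm moves only by the tool send_rows, never from a script. Its argument "motion" is a list of rows, each an object of numbers: "x", "y", "z": the shift along the tool's x, y, z in cm; "rx", "ry", "rz": the turn, a rotation vector about the tool's x, y, z in rad; "jaw": the finger opening in cm, from 0 to 8.81. In form: [{"x": .., "y": .., "z": .., "rx": .., "ry": .., "rz": .., "jaw": ..}, ...]. A call has exactly 5 rows; each row shifts and turns the commanded pose from where the row before left it, along the tool's axes as they then stand; what a row does not reach is not made up. A row lasts 1/10 s, in which the tool goes at most 50 mm and 8.59 degrees, less where a joint would pass 70% of its speed; a pose out of reach is approached as far as the arm can. A call is refused whole if a number of a shift passes 5 or a number of a turn 0.15, either way. A call with a gripper value outside its range is refused whole. The fingers move at their own pace and stop on an object; "grip_force" is the grip in N (left out, the last holds). Time passes only in rows, so rows that do not move let the fingers close, or fill a call up. It gives the time, the measured TCP pose, the force, the opening and the grip force at its end, in the units of the state.
- get_state(): the state, without advancing time (a new reading comes with each control period).
- snapshot(name): name is "side" or "top"; returns a dict with "img" (400x640x3 uint8, red, green, blue), "vertical_fov" (degrees; the focal length in pixels is half the picture's height over the tangent of half this angle, whatever the lens; pixels are square), "cx", "cy" (the principal point, pixels), "extrinsics" (4x4, takes a point from camera to world coordinates). Camera axes: x right, y up, looking along -z (the intrinsics and any distortion apply to the point x, -y, -z); pixel columns grow to the right and rows downward; lengths in m; the calibration is good to about 2 mm. A picture is of the moment at which its call begins. There is no depth.
- finish_job(): hands the job in; it is judged then, once.
The state is a dict: "clock": time; "q": joint angles; "qd": joint speeds; "joint_torque": joint torques, N m; "tool_pos": TCP position; "eef_rot": TCP orientation; "contact_force": force on the tool from outside, world axes, zero at the start; "moment": the same for the moment, N m; "opening": opening from 0.0 (shut) to 1.0 (fully open); "finger_force": force on a finger pad.
Only numpy, scipy, OpenCV 4.12 (cv2) and the standard library are available. Lean on these libraries where they do the work, as an engineer would, in place of code of your own. Each camera call takes 0.05 s, during which the arm holds its last target. There are 200 camera calls.

TASK

The lid of the bearing warmer is hot: take the orange-handled lid lifter from its blue stand, hook it under the middle of the lid's red loop, lift the lid off without touching it with the hand and keep it level. Set it down gently, flat and centred on the round cork rest, unhook, and hang the lifter back in its stand, its bar lying in both notches. Keep the lid off the bench and leave the bolt bin, the bracket fixture and the grease jar where they are.

Things in the scene. Friction and masses are not known exactly. Their poses are not given: they have to be found in the camera images.
- lifter: Loose lid lifter, 0.18 kg: orange bar 16 x 130 x 24 mm along y, origin at its centre, z up. A dark J-hook of 8 mm rod hangs from its middle; rod centre line (x, z) in mm at y = 0: (0,0) (0,-35) (-18,-55) (-18,-85) (0,-95) (20,-82). Open on +x; tip's top 78 mm, lowest point 99 mm below the origin. Grip its middle on the x faces. Starts hung in the stand, axes parallel to it, open side away from the robot.
- hook_seat (a point): On the lifter, 87 mm straight below the centre of its bar: where the centre of the loop's 8 mm bar lies when it rests in the hook. Axes as the lifter's.
- stand: Fixed blue stand: base 110 x 150 x 10 mm, posts 14 mm thick at y = -50 and +50 mm, each with a notch in its top, 24 mm wide in x, floor 118 mm above the bench, with yellow flared lips up to 155 mm (mouth about 46 mm). The lifter's bar lies along y in both notches, the hook hanging between the posts. Origin under its centre, z up.
- stand_seat (a point): On the stand, 130 mm above the bench, midway between the notches: where the centre of the lifter's bar lies when hung.
- lid: Loose steel lid, 0.35 kg: disc 150 mm wide, 5 mm thick, origin at the centre of its underside, z up; spigot 116 mm wide, 6 mm deep below. Red loop of 8 mm bar stands in its y-z plane: feet y = -38, 38 mm, centre line 49 mm up at y = -30, 30, crest 55 mm up from y = -8 to 8; 46 mm free under the crest. Same from both x sides. Hung off the middle it tilts. Starts on the warmer, origin at z = 60 mm.
- loop_top (a point): Middle of the crest of the lid's loop, on the bar's centre line, 55 mm above the lid's origin; axes as the lid's.
- warmer: Fixed grey heater block 200 x 200 x 60 mm with a round well 127 mm in diameter and 50 mm deep in its top, three bearings in it; the lid's spigot sits in the well. Black control panel on its -x side. Origin at the centre of the underside.
- trivet: Fixed round cork rest, 176 mm diameter, top 14 mm above the bench, dark steel edge. Origin at the centre of the underside. The lid stands on it on its spigot, with the lid's origin 20 mm above the bench.
- bolt_bin: Bystander: blue open bin of bolts, 120 x 150 x 75 mm, origin under its centre, loose.
- fixture: Bystander: aluminium block 100 x 170 x 28 mm carrying a black angle bracket, 94 mm high in all, origin under its centre, loose.
- grease_jar: Bystander: jar with yellow cap, 72 mm diameter, 85 mm high, origin under its centre, loose.
There are look-alikes about, which are no part of the job. What is shaped like the lid but turquoise or yellow is not meant.

How it is judged:
On the way, in this order (a step that is already met when the one before it is completed fails the run):
1. the lid hangs level from the lifter, clear of the warmer by 25 mm or more (z of lid in the frame of warmer above 0.085 m and contact force between lifter and lid above 1 N and angle between lid's own z axis and vertical below 0.3 rad and contact force between lid and warmer below 0.1 N), for 0.3 s.
2. the lid lies flat on the cork rest, centred to 25 mm, and the lifter is off it (horizontal distance between lid and trivet below 0.025 m and z of lid in the frame of trivet between 0.016 and 0.024 m and angle between lid's own z axis and vertical below 0.06 rad and contact force between lifter and lid below 0.2 N and linear speed of lid below 0.02 m/s), for 0.2 s.
At the end, for the whole second after the job is handed in: Lid still and flat (3.4 degrees) on the cork rest, centred within 25 mm, the lifter off it; lifter still and upright (8.6 degrees) in its stand, hook facing either way, bar in both notches (within 5 mm in height, 8 mm across, 12 mm along) (all of step 2 and x of lifter in the frame of stand between -0.008 and 0.008 m and y of lifter in the frame of stand between -0.012 and 0.012 m and z of lifter in the frame of stand between 0.125 and 0.135 m and angle between lifter's own z axis and vertical below 0.15 rad and angle between the y axis of lifter and the y axis of stand, either way round below 0.2 rad and linear speed of lifter below 0.02 m/s); the robot touches nothing.
It fails at once if the hand or arm touches the hot lid (contact force between any of the arm, the fingers and lid above 0.5 N).
It fails at once if the lid tips by more than 23 degrees (angle between lid's own z axis and vertical above 0.4 rad).
It fails at once if the lid touches the bench (contact force between lid and table above 0.5 N).
It fails at once if the lid is dropped on the rest (over 0.4 m/s within 30 mm above it) (linear speed of lid above 0.4 m/s and horizontal distance between lid and trivet below 0.08 m and z of lid in the frame of trivet below 0.05 m).
It fails at once if the bolt bin, fixture or grease jar is moved by over 20 mm (distance of any of bolt_bin, fixture, grease_jar from where it was at the start of the episode above 0.02 m).
It also fails if it takes over 69 s, if anything falls off the work surface, if the arm or the gripper's body presses on something with over 40 N, if the wrist force passes 120 N, or if a joint passes its speed limit or range.

## Working session

There is one attempt and no reset: what is moved stays moved. The work goes in short steps, Python scripts to look and compute and a tool call to move; the robot and the scene stay as the last step left them, time stands still between calls to the robot, and variables do not carry over. Pictures are saved under pics/ and viewed, at most 10 in all, crops included, and the job is handed in when it is done.

Besides the shell and the picture viewer there is one more tool, called after ">>>" as a command line: name --argument value ..., lists and objects as JSON in quotes. send_rows: Moves the arm, as the interface text tells. Its arguments: {"type":"object","properties":{"motion":{"type":"array"},"grip_force":{"type":"number"}},"required":["motion"]}

```bash
mkdir -p pics
python3 - <<'E'
from plant import *
import cv2,numpy as np
s=get_state();print({k:np.round(s[k],3) for k in ['clock','tool_pos','eef_rot','opening','contact_force']})
for n in ['side','top']:
    d=snapshot(n);cv2.imwrite(f'pics/{n}0.png',d['img'][:,:,::-1]);print(n,{k:(np.round(v,4) if k!='img' else 0) for k,v in d.items()})
E
```

```text
{'clock': np.float64(0.0), 'tool_pos': array([0.237, 0.577, 0.219]), 'eef_rot': array([ 0.194,  0.981, -0.001, -0.   ]), 'opening': np.float64(0.996), 'contact_force': array([0.179, 0.311, 0.666])}
side {'img': 0, 'vertical_fov': np.float64(42.9823), 'cx': np.float64(319.8513), 'cy': np.float64(200.3469), 'extrinsics': array([[ 0.9387,  0.2167, -0.2682,  0.1136],
       [-0.3448,  0.5846, -0.7344, -0.863 ],
       [-0.0024,  0.7818,  0.6235,  0.9502],
       [ 0.    ,  0.    ,  0.    ,  1.    ]])}
top {'img': 0, 'vertical_fov': np.float64(49.9884), 'cx': np.float64(321.4711), 'cy': np.float64(196.8739), 'extrinsics': array([[-0.0111,  0.9932, -0.116 ,  0.3196],
       [-0.9999, -0.0106,  0.0052,  0.1574],
       [ 0.0039,  0.1161,  0.9932,  1.4958],
       [ 0.    ,  0.    ,  0.    ,  1.    ]])}
```

View pics/side0.png

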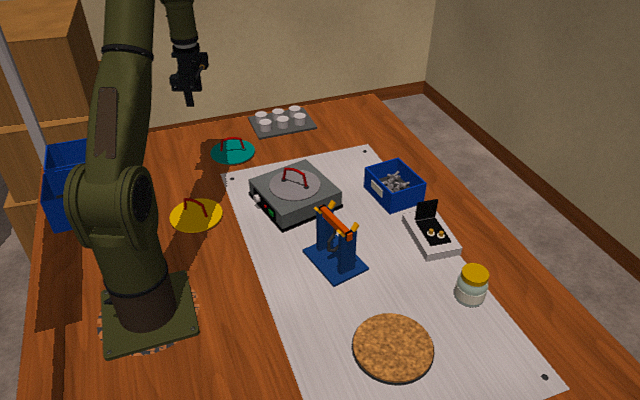

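View pics/top0.png

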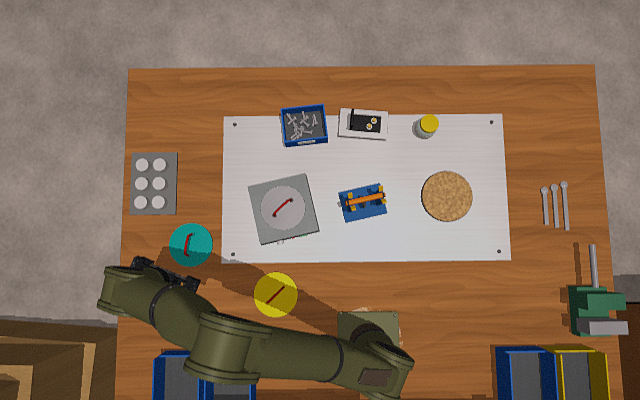

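Candidates for the lid in the top view are grey on the warmer (283,208), turquoise (190,245) and yellow (276,295). I choose the grey one on the warmer. The only orange bar is at (364,199) on the blue stand, and the cork rest is at (447,196). Next I measure all three.

```bash
cat > h.py <<'E'
from plant import *
import cv2,numpy as np
def shot(n):
    d=snapshot(n);d['n']=n;d['f']=200/np.tan(np.radians(d['vertical_fov'])/2);d['hsv']=cv2.cvtColor(d['img'],cv2.COLOR_RGB2HSV);return d
def ray(d,p):
    E=d['extrinsics'];v=E[:3,:3]@np.array([(p[0]-d['cx'])/d['f'],-(p[1]-d['cy'])/d['f'],-1]);return E[:3,3],v
def plane(d,p,z):
    o,v=ray(d,p);return o+v*(z-o[2])/v[2]
def proj(d,P):
    E=d['extrinsics'];c=E[:3,:3].T@(np.array(P)-E[:3,3]);return np.array([d['cx']+d['f']*c[0]/-c[2],d['cy']-d['f']*c[1]/-c[2]])
def tri(d1,p1,d2,p2):
    (a,u),(b,w)=ray(d1,p1),ray(d2,p2);s=np.linalg.lstsq(np.c_[u,-w],b-a,rcond=None)[0]
    return (a+s[0]*u+b+s[1]*w)/2,np.linalg.norm(a+s[0]*u-b-s[1]*w)
def mask(d,lo,hi,roi):
    m=cv2.inRange(d['hsv'],np.array(lo),np.array(hi));o=np.zeros_like(m);x0,y0,x1,y1=roi;o[y0:y1,x0:x1]=m[y0:y1,x0:x1]
    n,l,s,c=cv2.connectedComponentsWithStats(o,connectivity=8);k=1+np.argmax(s[1:,4]);return l==k
def ends(m):
    y,x=np.nonzero(m);r=cv2.minAreaRect(np.c_[x,y].astype(np.float32));b=cv2.boxPoints(r)
    i=0 if np.linalg.norm(b[0]-b[1])<np.linalg.norm(b[1]-b[2]) else 1
    e=[(b[i]+b[i+1])/2,(b[(i+2)%4]+b[(i+3)%4])/2];return np.array(sorted(e,key=lambda p:p[0])),r
E
cat > m.py <<'E'
from h import *
np.set_printoptions(precision=4,suppress=True)
t,s=shot('top'),shot('side')
O=([5,150,90],[17,255,255])
mt,ms=mask(t,*O,(335,175,395,225)),mask(s,*O,(305,195,365,245))
et,r=ends(mt);es,r2=ends(ms);print('bar',mt.sum(),ms.sum(),et,es,r,r2)
P=[plane(t,e,.142) for e in et];print('bar top',P,np.mean(P,0),np.linalg.norm(P[0]-P[1]))
print('tri',[tri(t,et[i],s,es[i]) for i in (0,1)])
R=([170,120,60],[180,255,255]);R2=([0,120,60],[4,255,255])
for d,roi in((t,(255,190,310,230)),(s,(275,160,315,195))):
    m=mask(d,*R,roi)|mask(d,*R2,roi);e,r=ends(m);y,x=np.nonzero(m);print('loop',m.sum(),e,x.min(),x.max(),y.min(),y.max())
    d['l']=m;print([plane(d,p,.067) for p in e])
m=mask(t,[5,60,60],[25,255,255],(415,160,480,230));c,r=cv2.minEnclosingCircle(np.argwhere(m)[:,::-1].astype(np.float32));print('trivet',c,r,plane(t,c,.012), r/t['f']*1.48)
m=mask(s,[5,60,60],[25,255,255],(345,305,440,385));y,x=np.nonzero(m);el=cv2.fitEllipse(max(cv2.findContours(m.astype(np.uint8),0,2)[0],key=len));print('side',el[0],plane(s,el[0],.014))
B=mask(t,[105,120,40],[125,255,255],(330,175,395,225));y,x=np.nonzero(B);r=cv2.minAreaRect(np.c_[x,y].astype(np.float32));print('stand base',r,plane(t,r[0],.01))
c=t['img'][170:260,235:335];c=cv2.resize(c,None,fx=4,fy=4);c2=cv2.resize(t['img'][170:230,330:400],(420,360));
cv2.imwrite('pics/c1.png',np.hstack([c,c2])[:,:,::-1] if c.shape[0]==c2.shape[0] else c[:,:,::-1])
E
python3 m.py
```

```text
bar 179 294 [[348.3475 202.477 ]
 [382.3475 194.477 ]] [[320.25 207.75]
 [345.75 233.25]] ((365.3475341796875, 198.47702026367188), (5.325164794921875, 34.928497314453125), 76.75948333740234) ((333.0, 220.5), (36.06244659423828, 9.192387580871582), 45.0)
bar top [array([0.4589, 0.0653, 0.142 ]), array([ 0.4833, -0.0434,  0.142 ])] [0.4711 0.011  0.142 ] 0.11135150095522887
tri [(array([0.4566, 0.0657, 0.1374]), np.float64(0.0055936258170441065)), (array([ 0.4812, -0.0434,  0.136 ]), np.float64(0.005798143773763142))]
loop 53 [[272.8129 214.8004]
 [290.3763 198.3347]] 273 291 199 215
[array([0.428 , 0.3129, 0.067 ]), array([0.4826, 0.2542, 0.067 ])]
loop 102 [[282.8246 171.6942]
 [308.0028 179.7054]] 282 306 168 186
[array([0.4368, 0.3455, 0.067 ]), array([0.4943, 0.2808, 0.067 ])]
trivet (447.0, 195.5) 25.519699096679688 [ 0.493  -0.2881  0.012 ] 0.08803701751522147
side (392.9089050292969, 347.4642639160156) [ 0.4884 -0.2954  0.014 ]
stand base ((362.21929931640625, 202.56826782226562), (30.56813621520996, 42.2281494140625), 76.32868957519531) [0.4716 0.008  0.01  ]
```

View pics/c1.png

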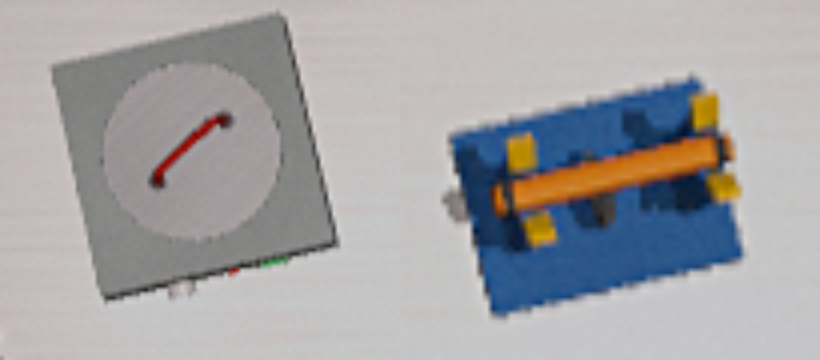

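The crop shows the grey disc with the red loop, its feet at about (274,216) and (291.5,200) and the disc centre at (283,208). The orange bar runs from (345,203) to (386,194) in the stand. These are the right items.

```bash
cat > go.py <<'E'
import sys
from h import *
from scipy.spatial.transform import Rotation as R
# go.py x y z yawdeg(of tool y) n : rows of equal step in tool axes, from measured pose
def plan(x,y,z,yaw,n):
    s=get_state();r=R.from_quat(s['eef_rot']);p=np.array(s['tool_pos']);a=np.radians(yaw)
    ty=np.array([np.cos(a),np.sin(a),0]);tz=np.array([0,0,-1.]);g=R.from_matrix(np.c_[np.cross(ty,tz),ty,tz])
    w=(r.inv()*g).as_rotvec();d=np.array([x,y,z])-p
    print('t',round(float(s['clock']),2),'p',p.round(4),'tot',(r.inv().apply(d)*100).round(2),w.round(3),'F',np.round(s['contact_force'],1),'op',round(float(s['opening'])*8.81,2),'ff',np.round(s['finger_force'],1))
    for i in range(n):
        k=r*R.from_rotvec(w*i/n);print((k.inv().apply(d/n)*100).round(2),(w/n).round(3))
if __name__=='__main__':
    a=[float(v) for v in sys.argv[1:]];plan(*a[:4],int(a[4]))
E
python3 - <<'E'
from h import *
t=shot('top');print(plane(t,(283.1,207.7),.065),plane(t,(274.2,215.7),.065),plane(t,(291.5,200),.065),plane(t,(283.6,208.8),.06))
E
python3 go.py 0.471 0.011 0.24 12.7 15
```

```text
[0.45154365 0.27876247 0.065     ] [0.42504602 0.30848845 0.065     ] [0.47716661 0.25058183 0.065     ] [0.4482794  0.27751123 0.06      ]
t 0.25 p [0.2374 0.5778 0.2197] tot [-43.14 -43.56  -1.99] [-0.001  0.     0.959] F [-0.3 -0.1  0. ] op 8.82 ff 0.0
[-2.88 -2.9  -0.13] [-0.     0.     0.064]
[-3.06 -2.71 -0.13] [-0.     0.     0.064]
[-3.22 -2.51 -0.13] [-0.     0.     0.064]
[-3.38 -2.3  -0.13] [-0.     0.     0.064]
[-3.52 -2.08 -0.13] [-0.     0.     0.064]
[-3.64 -1.85 -0.13] [-0.     0.     0.064]
[-3.75 -1.62 -0.13] [-0.     0.     0.064]
[-3.85 -1.37 -0.13] [-0.     0.     0.064]
[-3.93 -1.12 -0.13] [-0.     0.     0.064]
[-3.99 -0.87 -0.13] [-0.     0.     0.064]
[-4.04 -0.61 -0.13] [-0.     0.     0.064]
[-4.07 -0.35 -0.13] [-0.     0.     0.064]
[-4.09 -0.09 -0.13] [-0.     0.     0.064]
[-4.08  0.17 -0.13] [-0.     0.     0.064]
[-4.06  0.43 -0.14] [-0.     0.     0.064]
```

>>> send_rows --motion '[{"x": -2.9,"y": -2.9,"z": -0.13,"rz": 0.064},{"x": -3.06,"y": -2.7,"z": -0.13,"rz": 0.064},{"x": -3.2,"y": -2.5,"z": -0.13,"rz": 0.064},{"x": -3.4,"y": -2.3,"z": -0.13,"rz": 0.064},{"x": -3.5,"y": -2.1,"z": -0.13,"rz": 0.064}]'

```text
schema error: expected keys x, y, z, rx, ry, rz, jaw
```

>>> send_rows --motion '[{"x": -3.64,"y": -1.85,"z": -0.13,"rz": 0.064},{"x": -3.75,"y": -1.6,"z": -0.13,"rz": 0.064},{"x": -3.85,"y": -1.4,"z": -0.13,"rz": 0.064},{"x": -3.9,"y": -1.1,"z": -0.13,"rz": 0.064},{"x": -4,"y": -0.9,"z": -0.13,"rz": 0.064}]'

```text
schema error: expected keys x, y, z, rx, ry, rz, jaw
```

>>> send_rows --motion '[{"x": -4.04,"y": -0.6,"z": -0.13,"rz": 0.064},{"x": -4.07,"y": -0.35,"z": -0.13,"rz": 0.064},{"x": -4.1,"y": -0.1,"z": -0.13,"rz": 0.064},{"x": -4.1,"y": 0.17,"z": -0.13,"rz": 0.064},{"x": -4.06,"y": 0.4,"z": -0.13,"rz": 0.064}]'

```text
schema error: expected keys x, y, z, rx, ry, rz, jaw
```

```bash
python3 go.py 0.471 0.011 0.17 12.7 2
python3 - <<'E'
from h import *
t,s=shot('top'),shot('side')
print(proj(t,[.471,.011,.142]),proj(s,[.471,.011,.142]),proj(s,get_state()['tool_pos']))
cv2.imwrite('pics/c2.png',np.hstack([cv2.resize(t['img'][150:240,310:410],(400,360)),cv2.resize(s['img'][130:280,270:400],(312,360))])[:,:,::-1])
E
```

```text
t 0.25 p [0.2374 0.5778 0.2197] tot [-43.14 -43.55   5.01] [-0.001  0.     0.959] F [-0.3 -0.1  0. ] op 8.82 ff 0.0
[-21.57 -21.78   2.51] [-0.    0.    0.48]
[-29.19  -9.36   2.49] [-0.    0.    0.48]
[365.35537313 198.49150188] [334.62900235 218.12970308] [195.46437925 102.37315621]
```

View pics/c2.png

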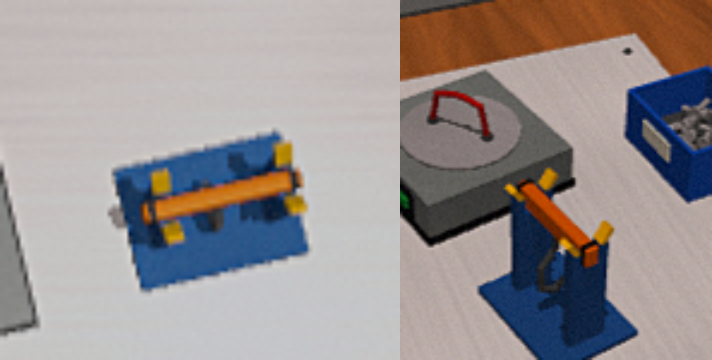

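The arm hasn't moved, because every row needs all seven keys. The picture shows the bar hung in the stand unchanged, at about (365,198) in the top view. I'm resending the rows with all the keys.

>>> send_rows --motion '[{"x": -2.9,"y": -2.9,"z": -0.13,"rx": 0,"ry": 0,"rz": 0.064,"jaw": 8.8},{"x": -3.06,"y": -2.7,"z": -0.13,"rx": 0,"ry": 0,"rz": 0.064,"jaw": 8.8},{"x": -3.2,"y": -2.5,"z": -0.13,"rx": 0,"ry": 0,"rz": 0.064,"jaw": 8.8},{"x": -3.4,"y": -2.3,"z": -0.13,"rx": 0,"ry": 0,"rz": 0.064,"jaw": 8.8},{"x": -3.5,"y": -2.1,"z": -0.13,"rx": 0,"ry": 0,"rz": 0.064,"jaw": 8.8}]'

```text
clock: 0.85
tool_pos: [0.316, 0.3879, 0.2268]
eef_rot: [0.349, 0.937, 0.0, 0.0]
contact_force: [0.6, -0.0, 0.8]
opening: 1.0
finger_force: 0.0
```

>>> send_rows --motion '[{"x": -3.64,"y": -1.85,"z": -0.13,"rx": 0,"ry": 0,"rz": 0.064,"jaw": 8.8},{"x": -3.75,"y": -1.6,"z": -0.13,"rx": 0,"ry": 0,"rz": 0.064,"jaw": 8.8},{"x": -3.85,"y": -1.4,"z": -0.13,"rx": 0,"ry": 0,"rz": 0.064,"jaw": 8.8},{"x": -3.9,"y": -1.1,"z": -0.13,"rx": 0,"ry": 0,"rz": 0.064,"jaw": 8.8},{"x": -4,"y": -0.9,"z": -0.13,"rx": 0,"ry": 0,"rz": 0.064,"jaw": 8.8}]'

```text
clock: 1.35
tool_pos: [0.3935, 0.1992, 0.2334]
eef_rot: [0.493, 0.87, 0.0, 0.0]
contact_force: [0.2, -0.5, 0.1]
opening: 0.997
finger_force: 0.0
```

>>> send_rows --motion '[{"x": -4.04,"y": -0.6,"z": -0.13,"rx": 0,"ry": 0,"rz": 0.064,"jaw": 8.8},{"x": -4.07,"y": -0.35,"z": -0.13,"rx": 0,"ry": 0,"rz": 0.064,"jaw": 8.8},{"x": -4.1,"y": -0.1,"z": -0.13,"rx": 0,"ry": 0,"rz": 0.064,"jaw": 8.8},{"x": -4.1,"y": 0.17,"z": -0.13,"rx": 0,"ry": 0,"rz": 0.064,"jaw": 8.8},{"x": -4.06,"y": 0.4,"z": -0.13,"rx": 0,"ry": 0,"rz": 0.064,"jaw": 8.8}]'

```text
clock: 1.85
tool_pos: [0.4712, 0.0097, 0.2399]
eef_rot: [0.626, 0.78, 0.0, 0.0]
contact_force: [0.0, -0.3, -0.3]
opening: 0.996
finger_force: 0.0
```

```bash
python3 go.py 0.471 0.011 0.165 12.7 3
python3 - <<'E'
from h import *
t,s=shot('top'),shot('side');p=get_state()['tool_pos']
print(proj(t,p),proj(s,p),proj(t,[.471,.011,.142]),proj(s,[.471,.011,.142]))
cv2.imwrite('pics/c3.png',np.hstack([cv2.resize(t['img'][150:240,310:410],(400,360)),cv2.resize(s['img'][130:280,270:400],(312,360))])[:,:,::-1])
E
```

```text
t 1.85 p [0.4712 0.0097 0.2399] tot [0.13 0.01 7.49] [ 0.001 -0.    -0.003] F [ 0.  -0.3 -0.3] op 8.77 ff 0.0
[0.04 0.   2.5 ] [ 0.    -0.    -0.001]
[0.04 0.   2.5 ] [ 0.    -0.    -0.001]
[0.04 0.   2.5 ] [ 0.    -0.    -0.001]
[370.84226486 194.19504924] [336.87479046 187.35339806] [365.35537313 198.49150188] [334.62900235 218.12970308]
```

View pics/c3.png

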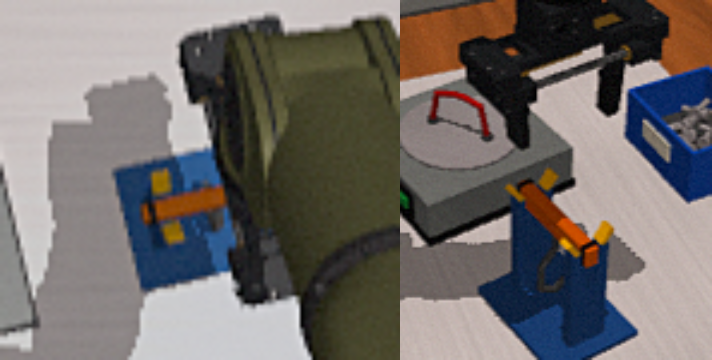

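The fingers sit astride the bar. In the side view their tips are at about (319,191) and (357,178), a few pixels off the prediction. I'll check how well the two views agree using the dots on the sheet and the loop feet.

Run:
```python
from h import *
np.set_printoptions(precision=4,suppress=True)
t,s=shot('top'),shot('side')
def dot(d,p):
    g=d['img'].mean(2);x,y=map(int,p);w=g[y-5:y+6,x-5:x+6];k=np.clip(np.median(w)-25-w,0,None);yy,xx=np.mgrid[y-5:y+6,x-5:x+6];return (k*xx).sum()/k.sum(),(k*yy).sum()/k.sum()
T=[dot(t,p) for p in((235,124),(491,122),(498,251))];S=[dot(s,p) for p in((364,151),(544,377))]
print(T,S);print('top',[plane(t,p,.001) for p in T]);print('side',[plane(s,p,.001) for p in S])
print('feet top',plane(t,(274.2,215.7),.065),plane(t,(291.5,200),.065),'side',plane(s,(283.75,180),.065),plane(s,(306.7,186.7),.065))
g=s['img'][130:280,270:400].astype(int);m=((s['img'].max(2)<45)).astype(np.uint8)
# lowest dark pixels of each finger
for x0,x1 in((308,328),(346,366)):
    y,x=np.nonzero(m[150:200,x0:x1]);print('tip',x0,[(c+x0,150+y[x==c].max()) for c in np.unique(x)])
for sg in(-1,1):
    a=np.radians(12.7);p=np.array(get_state()['tool_pos'])+[sg*.053*np.cos(a),sg*.053*np.sin(a),-.011];print(proj(s,p))
```

```text
[(np.float64(234.26491828202205), np.float64(124.12428734321551)), (np.float64(490.972323379461), np.float64(121.7101238164603)), (np.float64(498.58561852528953), np.float64(250.93753808653256))] [(np.float64(360.0), np.float64(155.5)), (np.float64(544.4151264074782), np.float64(376.6414913957935))]
top [array([0.7593, 0.4585, 0.001 ]), array([ 0.7591, -0.4614,  0.001 ]), array([ 0.2991, -0.4615,  0.001 ])]
side [array([0.7322, 0.4355, 0.001 ]), array([ 0.7577, -0.4613,  0.001 ])]
feet top [0.425  0.3085 0.065 ] [0.4772 0.2506 0.065 ] side [0.4278 0.3068 0.065 ] [0.4804 0.2524 0.065 ]
tip 308 [(np.int64(308), np.int64(173)), (np.int64(309), np.int64(174)), (np.int64(310), np.int64(175)), (np.int64(311), np.int64(176)), (np.int64(312), np.int64(180)), (np.int64(313), np.int64(185)), (np.int64(314), np.int64(186)), (np.int64(315), np.int64(187)), (np.int64(316), np.int64(188)), (np.int64(317), np.int64(189)), (np.int64(318), np.int64(190)), (np.int64(319), np.int64(190)), (np.int64(320), np.int64(189)), (np.int64(321), np.int64(189)), (np.int64(322), np.int64(171)), (np.int64(323), np.int64(170)), (np.int64(324), np.int64(170)), (np.int64(325), np.int64(165)), (np.int64(326), np.int64(164)), (np.int64(327), np.int64(155))]
tip 346 [(np.int64(346), np.int64(157)), (np.int64(347), np.int64(156)), (np.int64(348), np.int64(155)), (np.int64(349), np.int64(155)), (np.int64(350), np.int64(172)), (np.int64(351), np.int64(173)), (np.int64(352), np.int64(174)), (np.int64(353), np.int64(175)), (np.int64(354), np.int64(176)), (np.int64(355), np.int64(175)), (np.int64(356), np.int64(175)), (np.int64(357), np.int64(175)), (np.int64(358), np.int64(173)), (np.int64(359), np.int64(169)), (np.int64(360), np.int64(161)), (np.int64(361), np.int64(154)), (np.int64(362), np.int64(154)), (np.int64(363), np.int64(155)), (np.int64(364), np.int64(155)), (np.int64(365), np.int64(155))]
[316.012  197.7124]
[353.5376 182.6813]
```

>>> send_rows --motion '[{"x": 0.1,"y": 0,"z": 1.9,"rx": 0,"ry": 0,"rz": 0,"jaw": 8.8},{"x": 0,"y": 0,"z": 1.9,"rx": 0,"ry": 0,"rz": 0,"jaw": 8.8},{"x": 0,"y": 0,"z": 1.9,"rx": 0,"ry": 0,"rz": 0,"jaw": 8.8},{"x": 0,"y": 0,"z": 1.8,"rx": 0,"ry": 0,"rz": 0,"jaw": 8.8},{"x": 0,"y": 0,"z": 0,"rx": 0,"ry": 0,"rz": 0,"jaw": 8.8}]'

```text
clock: 2.55
tool_pos: [0.4684, 0.0143, 0.163]
eef_rot: [0.623, 0.782, -0.001, -0.002]
contact_force: [-0.1, 0.2, 0.4]
opening: 0.997
finger_force: 0.0
```

```bash
python3 go.py 0.471 0.011 0.122 12.7 3
python3 - <<'E'
from h import *
s=shot('side');p=np.array(get_state()['tool_pos'])
a=np.radians(12.7)
im=cv2.resize(s['img'][130:260,270:400],(780,780)[:2])[:600]
for sg in(-1,1):
    for g in (.044,.0615):
        q=proj(s,p+[sg*g*np.cos(a),sg*g*np.sin(a),-.011]);cv2.circle(im,tuple(int(v) for v in (q-[270,130])*6+3),3,(0,255,0),-1)
cv2.imwrite('pics/c4.png',im[:,:,::-1])
E
```

```text
t 2.55 p [0.4684 0.0143 0.163 ] tot [-0.39  0.2   4.1 ] [-0.004 -0.002  0.003] F [-0.1  0.2  0.4] op 8.78 ff 0.0
[-0.13  0.07  1.37] [-0.001 -0.001  0.001]
[-0.13  0.06  1.37] [-0.001 -0.001  0.001]
[-0.13  0.06  1.37] [-0.001 -0.001  0.001]
```

View pics/c4.png

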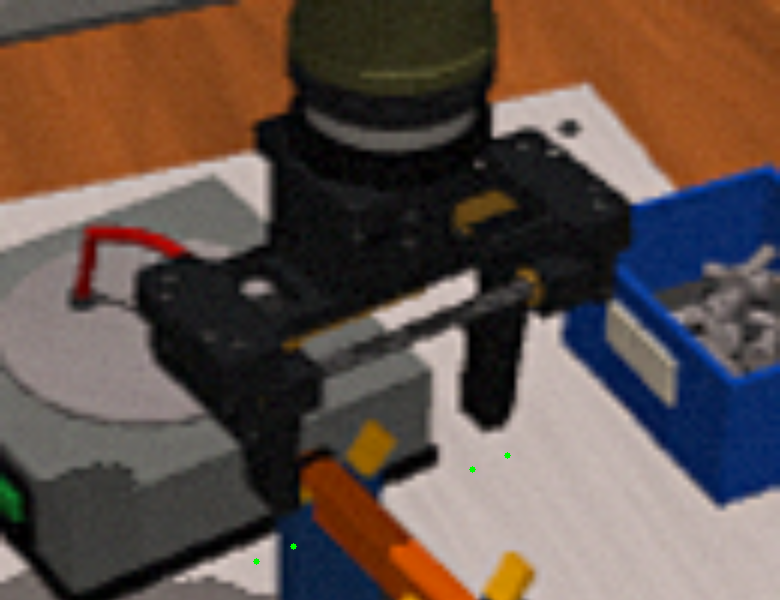

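The side view shows the left fingertip at about crop (285,505) and the right one at (492,425). Both are about 7 px higher than predicted, so the hand may be higher or farther in y than reported. I'll check that against the top view.

Run:
```python
from h import *
np.set_printoptions(precision=1,suppress=True)
t=shot('top');s=get_state();p=np.array(s['tool_pos']);print(p,s['q'])
a=np.radians(12.7);u=np.array([np.cos(a),np.sin(a),0]);v=np.array([-np.sin(a),np.cos(a),0])
for nm,pts in (('tips',[p-u*.0615+v*w+[0,0,z] for w in(-.009,.009) for z in(-.011,.04)]),('body',[p-u*.0935+v*w+[0,0,z] for w in(-.0375,.0375) for z in (.053,.09)])):
    print(nm,[proj(t,q) for q in pts])
im=t['img'];m=(im.max(2)<40).astype(np.uint8)
for y in range(205,232):print(y,''.join('#' if b else '.' for b in m[y,345:405]))
```

```text
[0.5 0.  0.2] [-0.1  0.6  0.   2.1 -0.   0.5  0.1]
tips [array([372.4, 216.7]), array([374.5, 215.5]), array([366.9, 218. ]), array([368.7, 216.9])]
body [array([387. , 223.4]), array([388.9, 222.7]), array([362.5, 229.2]), array([363.8, 228.7])]
205 ...#..............#####.....#....##.........................
206 ..................####.....##....##.........................
207 ...................#####.###.##.####........................
208 ....................#####.......###.........................
209 .....................#.##.....#.##..........................
210 .....................####.......##..........................
211 .....................####.##.#..###.........................
212 ......................###.#.....##..........................
213 ......................###.......###.........................
214 ......................###.......###.........................
215 ..................#.####........###.........................
216 ..................######........##..........................
217 ..................###.##.........##.#.......................
218 ....
[... 201 characters left out ...]
.........####...........#.........................
222 ....................##...............#......................
223 .....................#.............#.#......................
224 ....................##...............#.#....................
225 ....................##.......#....#.........................
226 .....................#.......#.....#.....##.................
227 .....................#...#..##.....##.......................
228 ............................##......#.......................
229 ............................##..............................
230 ............................###......#......................
231 ............................##.......#.....#................
```

>>> send_rows --motion '[{"x": -0.2,"y": 0,"z": 1.4,"rx": 0,"ry": 0,"rz": 0,"jaw": 8.8},{"x": -0.1,"y": 0.1,"z": 1.4,"rx": 0,"ry": 0,"rz": 0,"jaw": 8.8},{"x": 0,"y": 0.1,"z": 1.3,"rx": 0,"ry": 0,"rz": 0,"jaw": 8.8},{"x": 0,"y": 0,"z": 0,"rx": 0,"ry": 0,"rz": 0,"jaw": 8.8},{"x": 0,"y": 0,"z": 0,"rx": 0,"ry": 0,"rz": 0,"jaw": 8.8}]'

```text
clock: 3.15
tool_pos: [0.4734, 0.0102, 0.1245]
eef_rot: [0.625, 0.781, 0.001, 0.0]
contact_force: [-0.4, 0.5, -0.2]
opening: 0.999
finger_force: 0.0
```

```bash
python3 go.py 0.471 0.011 0.122 12.7 1
python3 - <<'E'
from h import *
s=shot('side');p=np.array(get_state()['tool_pos'])
im=cv2.resize(s['img'][160:260,270:400],(780,600))
a=np.radians(12.7)
for sg in(-1,1):
    q=proj(s,p+[sg*.044*np.cos(a),sg*.044*np.sin(a),-.011]);cv2.circle(im,tuple(int(v) for v in (q-[270,160])*6+3),3,(0,255,0),-1)
cv2.imwrite('pics/c5.png',im[:,:,::-1])
E
```

```text
t 3.15 p [0.4734 0.0102 0.1245] tot [ 0.13 -0.22  0.25] [ 0.001 -0.     0.   ] F [-0.4  0.5 -0.2] op 8.8 ff 0.0
[ 0.13 -0.22  0.25] [ 0.001 -0.     0.   ]
```

View pics/c5.png

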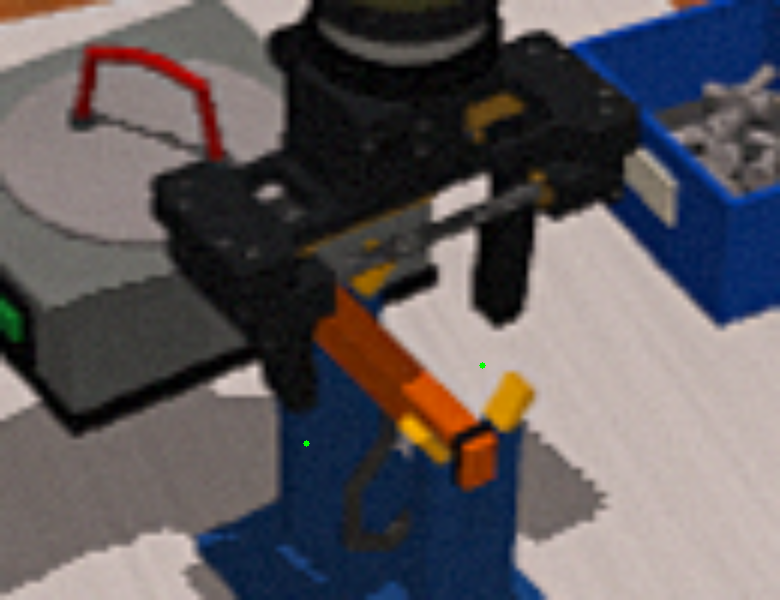

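The tips are at (295,405) and (498,322). They straddle the bar at its middle, above the hook shank at about (390,435), but sit a bit high on it. I'll go 11 mm lower and close.

>>> send_rows --motion '[{"x": 0.1,"y": -0.2,"z": 0.6,"rx": 0,"ry": 0,"rz": 0,"jaw": 8.8},{"x": 0,"y": 0,"z": 0.5,"rx": 0,"ry": 0,"rz": 0,"jaw": 8.8},{"x": 0,"y": 0,"z": 0,"rx": 0,"ry": 0,"rz": 0,"jaw": 5},{"x": 0,"y": 0,"z": 0,"rx": 0,"ry": 0,"rz": 0,"jaw": 2.5},{"x": 0,"y": 0,"z": 0,"rx": 0,"ry": 0,"rz": 0,"jaw": 1.2}]' --grip_force 35

```text
clock: 3.7
tool_pos: [0.4709, 0.0103, 0.1126]
eef_rot: [0.625, 0.781, 0.0, 0.0]
contact_force: [0.6, 0.8, 1.2]
opening: 0.75
finger_force: 0.0
```

>>> send_rows --motion '[{"x": 0,"y": 0,"z": 0,"rx": 0,"ry": 0,"rz": 0,"jaw": 0.8},{"x": 0,"y": 0,"z": 0,"rx": 0,"ry": 0,"rz": 0,"jaw": 0.8},{"x": 0,"y": 0,"z": 0,"rx": 0,"ry": 0,"rz": 0,"jaw": 0.8},{"x": 0,"y": 0,"z": 0,"rx": 0,"ry": 0,"rz": 0,"jaw": 0.8},{"x": 0,"y": 0,"z": 0,"rx": 0,"ry": 0,"rz": 0,"jaw": 0.8}]'

```text
clock: 4.2
tool_pos: [0.4708, 0.0103, 0.1126]
eef_rot: [0.625, 0.781, 0.0, -0.0]
contact_force: [0.4, 0.4, 0.4]
opening: 0.295
finger_force: 0.0
```

```bash
python3 go.py 0.471 0.011 0.27 12.7 1
python3 - <<'E'
from h import *
np.set_printoptions(precision=1,suppress=True)
s=shot('side');m=mask(s,[5,150,60],[17,255,255],(305,195,365,245));print(m.sum());e,r=ends(m);print(e)
cv2.imwrite('pics/g.png',cv2.resize(s['img'][160:260,270:400],(780,600))[:,:,::-1])
E
```

```text
t 4.2 p [0.4708 0.0103 0.1126] tot [  0.07   0.03 -15.74] [ 0.    -0.    -0.001] F [0.4 0.4 0.4] op 2.6 ff 0.0
[  0.07   0.03 -15.74] [ 0.    -0.    -0.001]
169
[[329.3 216.8]
 [345.8 233.3]]
```

Not closed yet.

>>> send_rows --motion '[{"x": 0,"y": 0,"z": 0,"rx": 0,"ry": 0,"rz": 0,"jaw": 0.8},{"x": 0,"y": 0,"z": 0,"rx": 0,"ry": 0,"rz": 0,"jaw": 0.8},{"x": 0,"y": 0,"z": 0,"rx": 0,"ry": 0,"rz": 0,"jaw": 0.8},{"x": 0,"y": 0,"z": 0,"rx": 0,"ry": 0,"rz": 0,"jaw": 0.8},{"x": 0,"y": 0,"z": 0,"rx": 0,"ry": 0,"rz": 0,"jaw": 0.8}]'

```text
clock: 4.75
tool_pos: [0.4713, 0.0104, 0.1127]
eef_rot: [0.625, 0.781, 0.0, 0.0]
contact_force: [1.8, 0.5, 1.8]
opening: 0.174
finger_force: 35.0
```

```bash
python3 go.py 0.471 0.011 0.27 12.7 1
python3 - <<'E'
from h import *
s=shot('side')
cv2.imwrite('pics/g2.png',cv2.resize(s['img'][160:260,270:400],(780,600))[:,:,::-1])
E
```

```text
t 4.75 p [0.4713 0.0104 0.1127] tot [  0.06  -0.   -15.73] [ 0.001 -0.    -0.001] F [1.8 0.5 1.8] op 1.53 ff 35.0
[  0.06  -0.   -15.73] [ 0.001 -0.    -0.001]
```

View pics/g2.png

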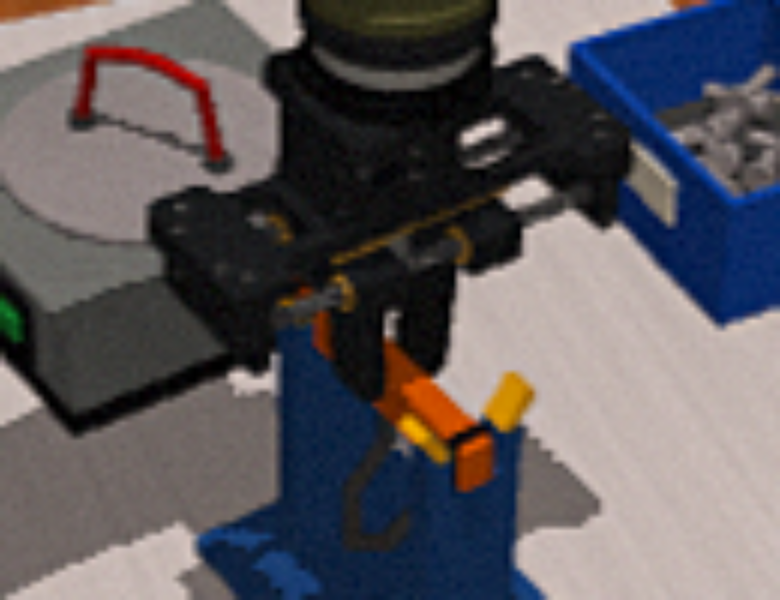

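The bar is gripped at its middle, right above the hook. The opening is 15.3 mm and the grip force 35 N. Lifting.

>>> send_rows --motion '[{"x": 0,"y": 0,"z": -1,"rx": 0,"ry": 0,"rz": 0,"jaw": 0.8},{"x": 0,"y": 0,"z": -2,"rx": 0,"ry": 0,"rz": 0,"jaw": 0.8},{"x": 0,"y": 0,"z": -3,"rx": 0,"ry": 0,"rz": 0,"jaw": 0.8},{"x": 0,"y": 0,"z": -3,"rx": 0,"ry": 0,"rz": 0,"jaw": 0.8},{"x": 0,"y": 0,"z": -3,"rx": 0,"ry": 0,"rz": 0,"jaw": 0.8}]'

```text
clock: 5.3
tool_pos: [0.469, 0.01, 0.2338]
eef_rot: [0.625, 0.781, -0.001, -0.001]
contact_force: [0.0, 1.2, -2.7]
opening: 0.179
finger_force: 35.0
```

>>> send_rows --motion '[{"x": 0,"y": 0,"z": -2,"rx": 0,"ry": 0,"rz": 0,"jaw": 0.8},{"x": 0,"y": 0,"z": -1,"rx": 0,"ry": 0,"rz": 0,"jaw": 0.8},{"x": 0,"y": 0,"z": 0,"rx": 0,"ry": 0,"rz": 0,"jaw": 0.8},{"x": 0,"y": 0,"z": 0,"rx": 0,"ry": 0,"rz": 0,"jaw": 0.8},{"x": 0,"y": 0,"z": 0,"rx": 0,"ry": 0,"rz": 0,"jaw": 0.8}]'

```text
clock: 5.8
tool_pos: [0.4697, 0.0102, 0.2614]
eef_rot: [0.625, 0.781, -0.001, -0.001]
contact_force: [0.4, 0.2, -1.9]
opening: 0.176
finger_force: 35.0
```

```bash
python3 - <<'E'
from h import *
np.set_printoptions(precision=4,suppress=True)
t,s=shot('top'),shot('side');p=np.array(get_state()['tool_pos']);print(p,get_state()['clock'],get_state()['finger_force'])
b=proj(s,p+[0,0,.017]);x,y=b.astype(int);print('pred side',b)
m=cv2.inRange(s['hsv'],np.array([5,150,60]),np.array([17,255,255]))
n,l,st,c=cv2.connectedComponentsWithStats(m[y-45:y+45,x-45:x+45]);print([(list(st[i]+[x-45,y-45,0,0,0])) for i in range(1,n) if st[i,4]>8])
b=proj(t,p+[0,0,.029]);x,y=b.astype(int);print('pred top',b)
m=cv2.inRange(t['hsv'],np.array([5,150,60]),np.array([17,255,255]))
n,l,st,c=cv2.connectedComponentsWithStats(m[y-45:y+45,x-45:x+45]);print([(list(st[i]+[x-45,y-45,0,0,0])) for i in range(1,n) if st[i,4]>8])
u=np.array([.9755,.22,0]);v=np.array([-.22,.9755,0])
for d,nm in((s,'s'),(t,'t')):
  print(nm,[proj(d,p+[0,0,h]+v*w) for w in(-.065,.065) for h in(.005,.029)])
E
python3 go.py .451 .279 .25 42.3 10
```

```text
[0.47   0.0102 0.2616] 5.9 34.95058000087738
pred side [335.3042 172.8002]
[[np.int64(348), np.int64(127), np.int64(9), np.int64(5), np.int64(29)], [np.int64(290), np.int64(129), np.int64(26), np.int64(30), np.int64(198)], [np.int64(359), np.int64(134), np.int64(21), np.int64(23), np.int64(112)], [np.int64(354), np.int64(136), np.int64(10), np.int64(5), np.int64(31)], [np.int64(335), np.int64(144), np.int64(4), np.int64(5), np.int64(14)], [np.int64(319), np.int64(158), np.int64(6), np.int64(13), np.int64(60)], [np.int64(333), np.int64(167), np.int64(18), np.int64(22), np.int64(180)], [np.int64(348), np.int64(182), np.int64(6), np.int64(10), np.int64(54)]]
pred top [371.1649 192.9347]
[[np.int64(352), np.int64(193), np.int64(15), np.int64(9), np.int64(78)], [np.int64(349), np.int64(196), np.int64(2), np.int64(6), np.int64(10)]]
s [array([351.8   , 191.5888]), array([352.2064, 182.8478]), array([319.8097, 163.5893]), array([319.7849, 155.1239])]
t [array([391.9606, 188.838 ]), array([393.3742, 187.699 ]), array([348.3219, 199.1281]), array([348.8827, 198.1875])]
t 5.9 p [0.47   0.0102 0.2616] tot [26.64  4.04  1.16] [-0.002 -0.001 -0.517] F [-0.1 -0.5 -1.6] op 1.59 ff 35.0
[2.66 0.4  0.12] [-0.    -0.    -0.052]
[2.64 0.54 0.12] [-0.    -0.    -0.052]
[2.61 0.68 0.12] [-0.    -0.    -0.052]
[2.57 0.81 0.12] [-0.    -0.    -0.052]
[2.52 0.94 0.12] [-0.    -0.    -0.052]
[2.47 1.07 0.12] [-0.    -0.    -0.052]
[2.41 1.2  0.12] [-0.    -0.    -0.052]
[2.35 1.32 0.12] [-0.    -0.    -0.052]
[2.28 1.44 0.12] [-0.    -0.    -0.052]
[2.2  1.56 0.12] [-0.    -0.    -0.052]
```

The bar's ends in the side view match TCP + 17 mm to within a pixel. So the lifter origin is at TCP + (0, 0, 0.017), with its axes aligned. Next I move in front of the loop, 50 mm back on its -x side.

```bash
python3 go.py .4146 .2452 .25 42.5 10
```

```text
t 5.9 p [0.47   0.0102 0.2616] tot [24.14 -0.25  1.17] [-0.002 -0.001 -0.521] F [-0.1 -0.5 -1.6] op 1.59 ff 35.0
[ 2.41 -0.03  0.12] [-0.    -0.    -0.052]
[2.41 0.1  0.12] [-0.    -0.    -0.052]
[2.4  0.23 0.12] [-0.    -0.    -0.052]
[2.39 0.35 0.12] [-0.    -0.    -0.052]
[2.37 0.47 0.12] [-0.    -0.    -0.052]
[2.34 0.6  0.12] [-0.    -0.    -0.052]
[2.3  0.72 0.12] [-0.    -0.    -0.052]
[2.26 0.84 0.12] [-0.    -0.    -0.052]
[2.22 0.95 0.12] [-0.    -0.    -0.052]
[2.17 1.07 0.12] [-0.    -0.    -0.052]
```

>>> send_rows --motion '[{"x": 2.4,"y": 0,"z": 0.1,"rx": 0,"ry": 0,"rz": -0.052,"jaw": 0.8},{"x": 2.4,"y": 0.1,"z": 0.1,"rx": 0,"ry": 0,"rz": -0.052,"jaw": 0.8},{"x": 2.4,"y": 0.23,"z": 0.1,"rx": 0,"ry": 0,"rz": -0.052,"jaw": 0.8},{"x": 2.4,"y": 0.35,"z": 0.1,"rx": 0,"ry": 0,"rz": -0.052,"jaw": 0.8},{"x": 2.37,"y": 0.47,"z": 0.1,"rx": 0,"ry": 0,"rz": -0.052,"jaw": 0.8}]'

```text
clock: 6.4
tool_pos: [0.4427, 0.1285, 0.2569]
eef_rot: [0.517, 0.856, -0.001, -0.0]
contact_force: [-0.2, -0.6, -1.8]
opening: 0.175
finger_force: 35.0
```

>>> send_rows --motion '[{"x": 2.34,"y": 0.6,"z": 0.1,"rx": 0,"ry": 0,"rz": -0.052,"jaw": 0.8},{"x": 2.3,"y": 0.7,"z": 0.1,"rx": 0,"ry": 0,"rz": -0.052,"jaw": 0.8},{"x": 2.26,"y": 0.85,"z": 0.1,"rx": 0,"ry": 0,"rz": -0.052,"jaw": 0.8},{"x": 2.2,"y": 0.95,"z": 0.1,"rx": 0,"ry": 0,"rz": -0.052,"jaw": 0.8},{"x": 2.17,"y": 1.05,"z": 0.1,"rx": 0,"ry": 0,"rz": -0.052,"jaw": 0.8}]'

```text
clock: 6.9
tool_pos: [0.4151, 0.2455, 0.2519]
eef_rot: [0.402, 0.916, -0.001, -0.0]
contact_force: [-0.3, 0.5, -1.8]
opening: 0.177
finger_force: 35.0
```

>>> send_rows --motion '[{"x": 0,"y": 0,"z": 1,"rx": 0,"ry": 0,"rz": 0,"jaw": 0.8},{"x": 0,"y": 0,"z": 1,"rx": 0,"ry": 0,"rz": 0,"jaw": 0.8},{"x": 0,"y": 0,"z": 1,"rx": 0,"ry": 0,"rz": 0,"jaw": 0.8},{"x": 0,"y": 0,"z": 0,"rx": 0,"ry": 0,"rz": 0,"jaw": 0.8},{"x": 0,"y": 0,"z": 0,"rx": 0,"ry": 0,"rz": 0,"jaw": 0.8}]'

```text
clock: 7.4
tool_pos: [0.4158, 0.2438, 0.2222]
eef_rot: [0.404, 0.915, -0.001, -0.0]
contact_force: [0.5, -0.3, -2.8]
opening: 0.176
finger_force: 35.0
```

```bash
python3 go.py .4146 .2452 .159 42.5 5
python3 - <<'E'
from h import *
np.set_printoptions(precision=4,suppress=True)
s=shot('side');p=np.array(get_state()['tool_pos']);L=p+[0,0,.017];a=np.radians(42.5);u=np.array([np.cos(a),np.sin(a),0])
im=cv2.resize(s['img'][110:210,230:360],(780,600));k=lambda q:tuple(int(v) for v in (q-[230,110])*6+3)
pts=[k(proj(s,L+u*x+[0,0,z])) for x,z in((0,0),(0,-.035),(-.018,-.055),(-.018,-.085),(0,-.095),(.02,-.082))]
cv2.polylines(im,[np.array(pts)],False,(0,255,0),1)
v=np.array([-u[1],u[0],0]);C=np.array([.4515,.279,.06])
cv2.polylines(im,[np.array([k(proj(s,C+v*y+[0,0,z])) for y,z in((-.038,.005),(-.03,.049),(-.008,.055),(.008,.055),(.03,.049),(.038,.005))])],False,(0,0,255),1)
cv2.imwrite('pics/k1.png',im[:,:,::-1])
E
```

```text
t 7.4 p [0.4158 0.2438 0.2222] tot [0.18 0.01 6.32] [-0.001  0.    -0.002] F [ 0.5 -0.3 -2.8] op 1.55 ff 35.0
[0.04 0.   1.26] [-0.  0. -0.]
[0.04 0.   1.26] [-0.  0. -0.]
[0.04 0.   1.26] [-0.  0. -0.]
[0.04 0.   1.26] [-0.  0. -0.]
[0.04 0.   1.26] [-0.  0. -0.]
```

View pics/k1.png

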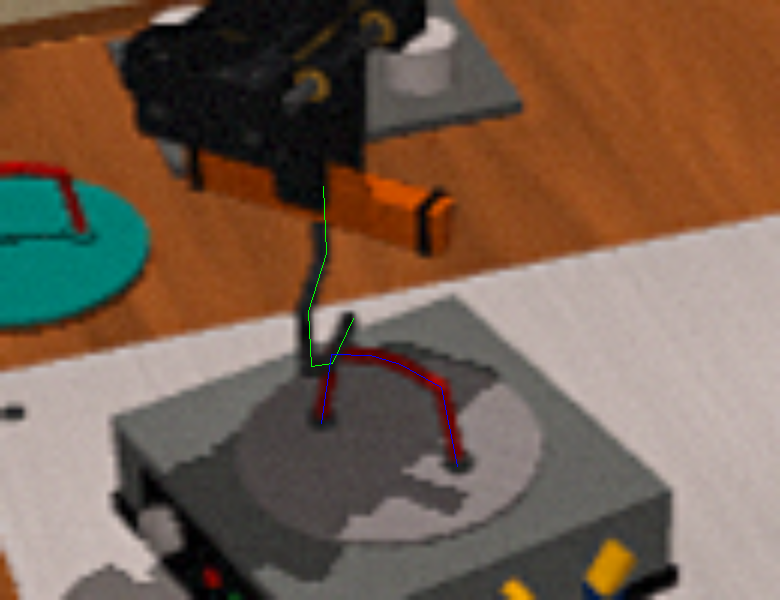

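The predicted loop (blue) lies on the real one, and the hook is within about 1 px of its overlay, with the tip at crop (350,318). The aim is good, so I descend, then slide +x by 50 mm under the crest.

>>> send_rows --motion '[{"x": 0,"y": 0,"z": 1.5,"rx": 0,"ry": 0,"rz": 0,"jaw": 0.8},{"x": 0,"y": 0,"z": 1.7,"rx": 0,"ry": 0,"rz": 0,"jaw": 0.8},{"x": 0,"y": 0,"z": 1.6,"rx": 0,"ry": 0,"rz": 0,"jaw": 0.8},{"x": 0,"y": 0,"z": 1.4,"rx": 0,"ry": 0,"rz": 0,"jaw": 0.8},{"x": 0,"y": 0,"z": 0,"rx": 0,"ry": 0,"rz": 0,"jaw": 0.8}]'

```text
clock: 7.95
tool_pos: [0.4152, 0.2442, 0.1597]
eef_rot: [0.403, 0.915, -0.001, -0.001]
contact_force: [-0.7, -0.4, -2.1]
opening: 0.178
finger_force: 35.0
```

```bash
python3 go.py .4515 .279 .16 42.5 5
```

```text
t 7.95 p [0.4152 0.2442 0.1597] tot [ 0.12  5.03 -0.04] [-0.002 -0.    -0.001] F [-0.7 -0.4 -2.1] op 1.57 ff 35.0
[ 0.02  1.01 -0.01] [-0. -0. -0.]
[ 0.02  1.01 -0.01] [-0. -0. -0.]
[ 0.02  1.01 -0.01] [-0. -0. -0.]
[ 0.02  1.01 -0.01] [-0. -0. -0.]
[ 0.02  1.01 -0.01] [-0. -0. -0.]
```

>>> send_rows --motion '[{"x": 0,"y": 1,"z": 0,"rx": 0,"ry": 0,"rz": 0,"jaw": 0.8},{"x": 0,"y": 1.3,"z": 0,"rx": 0,"ry": 0,"rz": 0,"jaw": 0.8},{"x": 0,"y": 1.3,"z": 0,"rx": 0,"ry": 0,"rz": 0,"jaw": 0.8},{"x": 0,"y": 1,"z": 0,"rx": 0,"ry": 0,"rz": 0,"jaw": 0.8},{"x": 0,"y": 0.4,"z": 0,"rx": 0,"ry": 0,"rz": 0,"jaw": 0.8}]'

```text
clock: 8.45
tool_pos: [0.4542, 0.2801, 0.1614]
eef_rot: [0.403, 0.915, 0.001, 0.001]
contact_force: [-1.4, 0.4, -0.9]
opening: 0.174
finger_force: 35.0
```

>>> send_rows --motion '[{"x": 0,"y": 0,"z": 0,"rx": 0,"ry": 0,"rz": 0,"jaw": 0.8},{"x": 0,"y": 0,"z": -0.6,"rx": 0,"ry": 0,"rz": 0,"jaw": 0.8},{"x": 0,"y": 0,"z": -0.6,"rx": 0,"ry": 0,"rz": 0,"jaw": 0.8},{"x": 0,"y": 0,"z": -0.5,"rx": 0,"ry": 0,"rz": 0,"jaw": 0.8},{"x": 0,"y": 0,"z": -0.4,"rx": 0,"ry": 0,"rz": 0,"jaw": 0.8}]'

```text
clock: 8.95
tool_pos: [0.4526, 0.2786, 0.1824]
eef_rot: [0.403, 0.915, 0.0, 0.0]
contact_force: [-0.1, 1.0, -4.3]
opening: 0.18
finger_force: 34.9
```

```bash
python3 go.py .4515 .279 .2 42.5 1
```

```text
t 8.95 p [0.4526 0.2786 0.1824] tot [ 0.11 -0.06 -1.76] [ 0.001  0.    -0.001] F [-0.1  1.  -4.3] op 1.59 ff 34.9
[ 0.11 -0.06 -1.76] [ 0.001  0.    -0.001]
```

>>> send_rows --motion '[{"x": 0,"y": 0,"z": -0.4,"rx": 0,"ry": 0,"rz": 0,"jaw": 0.8},{"x": 0,"y": 0,"z": -0.5,"rx": 0,"ry": 0,"rz": 0,"jaw": 0.8},{"x": 0,"y": 0,"z": -0.5,"rx": 0,"ry": 0,"rz": 0,"jaw": 0.8},{"x": 0,"y": 0,"z": -0.5,"rx": 0,"ry": 0,"rz": 0,"jaw": 0.8},{"x": 0,"y": 0,"z": 0,"rx": 0,"ry": 0,"rz": 0,"jaw": 0.8}]'

```text
clock: 9.45
tool_pos: [0.4529, 0.2789, 0.2013]
eef_rot: [0.403, 0.915, 0.001, 0.0]
contact_force: [0.2, -0.2, -5.0]
opening: 0.177
finger_force: 34.9
```

```bash
python3 go.py .4515 .279 .2 42.5 1
cat > feet.py <<'E'
from h import *
np.set_printoptions(precision=4,suppress=True)
# disc rim in side view: outline of the lid; feet of the loop as lowest red pixels at both ends
t,s=shot('top'),shot('side');p=np.array(get_state()['tool_pos']);c=proj(s,p+[0,0,.017-.087]).astype(int)
m=cv2.inRange(s['hsv'],np.array([168,110,50]),np.array([180,255,255]))|cv2.inRange(s['hsv'],np.array([0,150,50]),np.array([4,255,255]))
o=np.zeros_like(m);o[c[1]-15:c[1]+35,c[0]-25:c[0]+25]=m[c[1]-15:c[1]+35,c[0]-25:c[0]+25]
y,x=np.nonzero(o);l,r=x<x.min()+3,x>x.max()-3
print('crest',c,'left foot',x[l].mean(),y[l].max(),'right foot',x[r].mean(),y[r].max(),'n',len(x))
import sys
a=np.radians(float(sys.argv[1]));v=np.array([-np.sin(a),np.cos(a),0])
C=p+[0,0,.017-.087-.055];print('lid predicted',C,'feet',[proj(s,C+v*w+[0,0,.007]) for w in(.038,-.038)])
E
python3 feet.py 42.5
```

```text
t 9.45 p [0.4529 0.2789 0.2013] tot [ 0.1  -0.1   0.13] [ 0.001  0.    -0.001] F [ 0.2 -0.2 -5. ] op 1.56 ff 34.9
[ 0.1  -0.1   0.13] [ 0.001  0.    -0.001]
crest [293 165] left foot 283.4761904761905 174 right foot 304.7692307692308 181 n 100
lid predicted [0.4525 0.2786 0.0756] feet [array([283.1941, 175.2259]), array([306.0511, 182.2981])]
```

The lid hangs level, with the feet where predicted and the full load on the wrist (-5 N). I raise it high enough to pass over the stand and refine the cork centre.

>>> send_rows --motion '[{"x": 0,"y": 0,"z": -0.8,"rx": 0,"ry": 0,"rz": 0,"jaw": 0.8},{"x": 0,"y": 0,"z": -1.3,"rx": 0,"ry": 0,"rz": 0,"jaw": 0.8},{"x": 0,"y": 0,"z": -1.5,"rx": 0,"ry": 0,"rz": 0,"jaw": 0.8},{"x": 0,"y": 0,"z": -1.5,"rx": 0,"ry": 0,"rz": 0,"jaw": 0.8},{"x": 0,"y": 0,"z": -1.5,"rx": 0,"ry": 0,"rz": 0,"jaw": 0.8}]'

```text
clock: 10.05
tool_pos: [0.4524, 0.2785, 0.2675]
eef_rot: [0.403, 0.915, -0.0, -0.0]
contact_force: [-0.2, -0.1, -3.6]
opening: 0.177
finger_force: 34.9
```

>>> send_rows --motion '[{"x": 0,"y": 0,"z": -1.5,"rx": 0,"ry": 0,"rz": 0,"jaw": 0.8},{"x": 0,"y": 0,"z": -1.5,"rx": 0,"ry": 0,"rz": 0,"jaw": 0.8},{"x": 0,"y": 0,"z": -1.5,"rx": 0,"ry": 0,"rz": 0,"jaw": 0.8},{"x": 0,"y": 0,"z": -1.0,"rx": 0,"ry": 0,"rz": 0,"jaw": 0.8},{"x": 0,"y": 0,"z": -0.5,"rx": 0,"ry": 0,"rz": 0,"jaw": 0.8}]'

```text
clock: 10.55
tool_pos: [0.4528, 0.2788, 0.3276]
eef_rot: [0.403, 0.915, 0.001, 0.0]
contact_force: [-0.2, 0.4, -4.4]
opening: 0.18
finger_force: 34.9
```

```bash
python3 feet.py 42.5
python3 - <<'E'
from h import *
np.set_printoptions(precision=4,suppress=True)
for n,roi in(('top',(415,160,480,230)),('side',(345,305,440,385))):
    d=shot(n);m=mask(d,[5,60,60],[25,255,255],roi);k=max(cv2.findContours(m.astype(np.uint8),0,1)[0],key=len)[:,0]
    P=np.array([plane(d,q,.014)[:2] for q in k]);A=np.c_[2*P,np.ones(len(P))];x=np.linalg.lstsq(A,(P**2).sum(1),rcond=None)[0];r=np.sqrt(x[2]+x[:2]@x[:2]);print(n,x[:2],r,np.abs(np.linalg.norm(P-x[:2],axis=1)-r).max())
E
python3 go.py .492 -.291 .327 42.5 20 | head -3
```

```text
crest [292 126] left foot 281.32142857142856 137 right foot 303.67857142857144 143 n 120
lid predicted [0.4527 0.2787 0.202 ] feet [array([281.0693, 138.062 ]), array([305.1893, 144.7993])]
top [ 0.4921 -0.2866] 0.08645355403160078 0.0022023362918452277
side [ 0.4903 -0.2901] 0.08758926782243444 0.0021018154951954193
t 10.75 p [0.4522 0.2783 0.3261] tot [-44.69 -35.5   -0.06] [-0.001 -0.    -0.001] F [-0.2  0.2 -3.8] op 1.56 ff 34.9
[-2.23 -1.77 -0.  ] [-0. -0. -0.]
[-2.23 -1.77 -0.  ] [-0. -0. -0.]
```

>>> send_rows --motion '[{"x": -0.39,"y": -0.31,"z": 0,"rx": 0,"ry": 0,"rz": 0,"jaw": 0.8},{"x": -0.78,"y": -0.62,"z": 0,"rx": 0,"ry": 0,"rz": 0,"jaw": 0.8},{"x": -1.17,"y": -0.93,"z": 0,"rx": 0,"ry": 0,"rz": 0,"jaw": 0.8},{"x": -1.57,"y": -1.24,"z": 0,"rx": 0,"ry": 0,"rz": 0,"jaw": 0.8},{"x": -1.96,"y": -1.56,"z": 0,"rx": 0,"ry": 0,"rz": 0,"jaw": 0.8}]'

```text
clock: 11.25
tool_pos: [0.4577, 0.2023, 0.3265]
eef_rot: [0.403, 0.915, -0.0, -0.0]
contact_force: [-0.3, 0.1, -4.7]
opening: 0.175
finger_force: 34.9
```

>>> send_rows --motion '[{"x": -1.96,"y": -1.56,"z": 0,"rx": 0,"ry": 0,"rz": 0,"jaw": 0.8},{"x": -1.96,"y": -1.56,"z": 0,"rx": 0,"ry": 0,"rz": 0,"jaw": 0.8},{"x": -1.96,"y": -1.56,"z": 0,"rx": 0,"ry": 0,"rz": 0,"jaw": 0.8},{"x": -1.96,"y": -1.56,"z": 0,"rx": 0,"ry": 0,"rz": 0,"jaw": 0.8},{"x": -1.96,"y": -1.56,"z": 0,"rx": 0,"ry": 0,"rz": 0,"jaw": 0.8}]'

```text
clock: 11.75
tool_pos: [0.466, 0.0762, 0.3266]
eef_rot: [0.404, 0.915, -0.0, 0.0]
contact_force: [0.9, 0.1, -3.9]
opening: 0.178
finger_force: 34.9
```

>>> send_rows --motion '[{"x": -1.96,"y": -1.56,"z": 0,"rx": 0,"ry": 0,"rz": 0,"jaw": 0.8},{"x": -1.96,"y": -1.56,"z": 0,"rx": 0,"ry": 0,"rz": 0,"jaw": 0.8},{"x": -1.96,"y": -1.56,"z": 0,"rx": 0,"ry": 0,"rz": 0,"jaw": 0.8},{"x": -1.96,"y": -1.56,"z": 0,"rx": 0,"ry": 0,"rz": 0,"jaw": 0.8},{"x": -1.96,"y": -1.56,"z": 0,"rx": 0,"ry": 0,"rz": 0,"jaw": 0.8}]'

```text
clock: 12.25
tool_pos: [0.4741, -0.0486, 0.3266]
eef_rot: [0.404, 0.915, -0.0, -0.0]
contact_force: [-0.3, 0.4, -4.5]
opening: 0.178
finger_force: 34.9
```

>>> send_rows --motion '[{"x": -1.96,"y": -1.56,"z": 0,"rx": 0,"ry": 0,"rz": 0,"jaw": 0.8},{"x": -1.96,"y": -1.56,"z": 0,"rx": 0,"ry": 0,"rz": 0,"jaw": 0.8},{"x": -1.96,"y": -1.56,"z": 0,"rx": 0,"ry": 0,"rz": 0,"jaw": 0.8},{"x": -1.96,"y": -1.56,"z": 0,"rx": 0,"ry": 0,"rz": 0,"jaw": 0.8},{"x": -1.96,"y": -1.56,"z": 0,"rx": 0,"ry": 0,"rz": 0,"jaw": 0.8}]'

```text
clock: 12.75
tool_pos: [0.4824, -0.1734, 0.3266]
eef_rot: [0.404, 0.915, -0.0, -0.0]
contact_force: [1.0, 0.0, -4.3]
opening: 0.178
finger_force: 34.9
```

>>> send_rows --motion '[{"x": -1.96,"y": -1.56,"z": 0,"rx": 0,"ry": 0,"rz": 0,"jaw": 0.8},{"x": -1.96,"y": -1.56,"z": 0,"rx": 0,"ry": 0,"rz": 0,"jaw": 0.8},{"x": -1.57,"y": -1.24,"z": 0,"rx": 0,"ry": 0,"rz": 0,"jaw": 0.8},{"x": -1.17,"y": -0.93,"z": 0,"rx": 0,"ry": 0,"rz": 0,"jaw": 0.8},{"x": -0.78,"y": -0.62,"z": 0,"rx": 0,"ry": 0,"rz": 0,"jaw": 0.8}]'

```text
clock: 13.25
tool_pos: [0.4892, -0.2678, 0.3264]
eef_rot: [0.404, 0.915, -0.0, -0.0]
contact_force: [0.1, 0.4, -5.3]
opening: 0.181
finger_force: 34.9
```

```bash
python3 go.py .4925 -.290 .327 42.5 2;python3 feet.py 42.5
```

```text
t 13.25 p [ 0.4892 -0.2678  0.3264] tot [-1.86 -1.25 -0.06] [-0.001 -0.    -0.003] F [ 0.1  0.4 -5.3] op 1.59 ff 34.9
[-0.93 -0.63 -0.03] [-0.    -0.    -0.002]
[-0.93 -0.63 -0.03] [-0.    -0.    -0.002]
crest [397 259] left foot 378.4117647058824 272 right foot 414.6363636363636 283 n 233
lid predicted [ 0.4896 -0.2675  0.2014] feet [array([377.7694, 270.1949]), array([414.1233, 283.2661])]
```

>>> send_rows --motion '[{"x": -0.7,"y": -0.5,"z": 0,"rx": 0,"ry": 0,"rz": 0,"jaw": 0.8},{"x": -0.6,"y": -0.4,"z": 0.3,"rx": 0,"ry": 0,"rz": 0,"jaw": 0.8},{"x": -0.4,"y": -0.3,"z": 0.8,"rx": 0,"ry": 0,"rz": 0,"jaw": 0.8},{"x": -0.2,"y": 0,"z": 1.3,"rx": 0,"ry": 0,"rz": 0,"jaw": 0.8},{"x": 0,"y": 0,"z": 1.7,"rx": 0,"ry": 0,"rz": 0,"jaw": 0.8}]'

```text
clock: 13.85
tool_pos: [0.4948, -0.2887, 0.2851]
eef_rot: [0.403, 0.915, -0.0, 0.001]
contact_force: [0.1, -0.8, -4.2]
opening: 0.177
finger_force: 34.9
```

>>> send_rows --motion '[{"x": 0,"y": 0,"z": 1.8,"rx": 0,"ry": 0,"rz": 0,"jaw": 0.8},{"x": 0,"y": 0,"z": 1.8,"rx": 0,"ry": 0,"rz": 0,"jaw": 0.8},{"x": 0,"y": 0,"z": 1.8,"rx": 0,"ry": 0,"rz": 0,"jaw": 0.8},{"x": 0,"y": 0,"z": 1.5,"rx": 0,"ry": 0,"rz": 0,"jaw": 0.8},{"x": 0,"y": 0,"z": 1.2,"rx": 0,"ry": 0,"rz": 0,"jaw": 0.8}]'

```text
clock: 14.35
tool_pos: [0.494, -0.2877, 0.2031]
eef_rot: [0.403, 0.915, 0.0, -0.001]
contact_force: [-0.3, -0.1, -4.4]
opening: 0.176
finger_force: 34.9
```

>>> send_rows --motion '[{"x": 0,"y": 0,"z": 1,"rx": 0,"ry": 0,"rz": 0,"jaw": 0.8},{"x": 0,"y": 0,"z": 0.8,"rx": 0,"ry": 0,"rz": 0,"jaw": 0.8},{"x": 0,"y": 0,"z": 0.5,"rx": 0,"ry": 0,"rz": 0,"jaw": 0.8},{"x": 0,"y": 0,"z": 0.2,"rx": 0,"ry": 0,"rz": 0,"jaw": 0.8},{"x": 0,"y": 0,"z": 0,"rx": 0,"ry": 0,"rz": 0,"jaw": 0.8}]'

```text
clock: 14.85
tool_pos: [0.4945, -0.2881, 0.1797]
eef_rot: [0.403, 0.915, -0.0, 0.0]
contact_force: [0.2, -1.0, -4.6]
opening: 0.18
finger_force: 34.9
```

```bash
python3 go.py .4925 -.290 .145 42.5 2;python3 feet.py 42.5
```

```text
t 14.85 p [ 0.4945 -0.2881  0.1797] tot [-0.01 -0.28  3.47] [ 0.     0.001 -0.001] F [ 0.2 -1.  -4.6] op 1.59 ff 34.9
[-0.   -0.14  1.73] [ 0.  0. -0.]
[-0.   -0.14  1.73] [ 0.  0. -0.]
crest [398 315] left foot 380.4375 324 right foot 413.5833333333333 337 n 189
lid predicted [ 0.4947 -0.2882  0.0551] feet [array([379.4026, 323.5829]), array([413.1558, 337.0774])]
```

>>> send_rows --motion '[{"x": 0,"y": -0.1,"z": 0.6,"rx": 0,"ry": 0,"rz": 0,"jaw": 0.8},{"x": 0,"y": -0.1,"z": 0.8,"rx": 0,"ry": 0,"rz": 0,"jaw": 0.8},{"x": 0,"y": 0,"z": 0.8,"rx": 0,"ry": 0,"rz": 0,"jaw": 0.8},{"x": 0,"y": 0,"z": 0.6,"rx": 0,"ry": 0,"rz": 0,"jaw": 0.8},{"x": 0,"y": 0,"z": 0.4,"rx": 0,"ry": 0,"rz": 0,"jaw": 0.8}]'

```text
clock: 15.45
tool_pos: [0.4925, -0.2891, 0.1466]
eef_rot: [0.403, 0.915, 0.0, -0.001]
contact_force: [0.5, -0.1, -4.3]
opening: 0.181
finger_force: 34.9
```

>>> send_rows --motion '[{"x": 0,"y": 0,"z": 0.3,"rx": 0,"ry": 0,"rz": 0,"jaw": 0.8},{"x": 0,"y": 0,"z": 0.3,"rx": 0,"ry": 0,"rz": 0,"jaw": 0.8},{"x": 0,"y": 0,"z": 0.3,"rx": 0,"ry": 0,"rz": 0,"jaw": 0.8},{"x": 0,"y": 0,"z": 0.4,"rx": 0,"ry": 0,"rz": 0,"jaw": 0.8},{"x": 0,"y": 0,"z": 0,"rx": 0,"ry": 0,"rz": 0,"jaw": 0.8}]'

```text
clock: 15.95
tool_pos: [0.4927, -0.2892, 0.1343]
eef_rot: [0.403, 0.915, 0.0, -0.0]
contact_force: [0.3, 0.5, -1.3]
opening: 0.177
finger_force: 35.0
```

```bash
python3 go.py .4925 -.290 .119 42.5 2;python3 feet.py 42.5
```

```text
t 15.95 p [ 0.4927 -0.2892  0.1343] tot [-0.05 -0.07  1.53] [-0.    -0.    -0.001] F [ 0.3  0.5 -1.3] op 1.56 ff 35.0
[-0.03 -0.04  0.77] [-0. -0. -0.]
[-0.02 -0.04  0.77] [-0. -0. -0.]
crest [395 330] left foot 377.2352941176471 334 right foot 409.48148148148147 348 n 185
lid predicted [ 0.4928 -0.2893  0.0097] feet [array([377.3722, 337.2278]), array([410.2387, 350.7305])]
```

The lid is down: the load is back to the lifter's weight and the feet appear where they should for z = 20 mm. I lower the hook clear and back out 55 mm.

>>> send_rows --motion '[{"x": 0,"y": 0,"z": 0.6,"rx": 0,"ry": 0,"rz": 0,"jaw": 0.8},{"x": 0,"y": 0,"z": 0.6,"rx": 0,"ry": 0,"rz": 0,"jaw": 0.8},{"x": 0,"y": 0,"z": 0.3,"rx": 0,"ry": 0,"rz": 0,"jaw": 0.8},{"x": 0,"y": 0,"z": 0,"rx": 0,"ry": 0,"rz": 0,"jaw": 0.8},{"x": 0,"y": 0,"z": 0,"rx": 0,"ry": 0,"rz": 0,"jaw": 0.8}]'

```text
clock: 16.55
tool_pos: [0.4927, -0.2892, 0.1194]
eef_rot: [0.403, 0.915, 0.0, -0.0]
contact_force: [0.7, -0.4, -1.0]
opening: 0.174
finger_force: 35.0
```

>>> send_rows --motion '[{"x": 0,"y": -0.8,"z": 0,"rx": 0,"ry": 0,"rz": 0,"jaw": 0.8},{"x": 0,"y": -1.1,"z": 0,"rx": 0,"ry": 0,"rz": 0,"jaw": 0.8},{"x": 0,"y": -1.2,"z": 0,"rx": 0,"ry": 0,"rz": 0,"jaw": 0.8},{"x": 0,"y": -1.2,"z": 0,"rx": 0,"ry": 0,"rz": 0,"jaw": 0.8},{"x": 0,"y": -1.2,"z": 0,"rx": 0,"ry": 0,"rz": 0,"jaw": 0.8}]'

```text
clock: 17.05
tool_pos: [0.4509, -0.3276, 0.1197]
eef_rot: [0.404, 0.915, -0.0, -0.0]
contact_force: [0.4, 0.9, -2.1]
opening: 0.178
finger_force: 35.0
```

```bash
python3 go.py .4925 -.290 .119 42.5 1
python3 - <<'E'
from h import *
np.set_printoptions(precision=4,suppress=True)
s=shot('side');a=np.radians(42.5);v=np.array([-np.sin(a),np.cos(a),0]);C=np.array([.4927,-.2892,.02])
m=cv2.inRange(s['hsv'],np.array([168,110,50]),np.array([180,255,255]))|cv2.inRange(s['hsv'],np.array([0,150,50]),np.array([4,255,255]));m[:300]=0
y,x=np.nonzero(m);print(len(x),x.min(),x.max(),y.min(),y.max(),[proj(s,C+v*w+[0,0,z]) for w,z in((.038,.007),(-.038,.007),(.03,.049),(0,.055),(-.03,.049))])
for cc in(x.min()+1,x.max()-1):print(y[x==cc].max())
E
```

```text
t 17.05 p [ 0.4509 -0.3276  0.1197] tot [-0.03  5.61  0.07] [-0.     0.    -0.002] F [ 0.4  0.9 -2.1] op 1.57 ff 35.0
[-0.03  5.61  0.07] [-0.     0.    -0.002]
15 360 411 312 348 [array([377.619 , 334.3133]), array([410.6863, 347.8223]), array([382.4549, 323.5782]), array([395.9674, 327.0849]), array([409.2322, 334.2587])]Traceback (most recent call last):
  File "<stdin>", line 6, in <module>
    return umr_maximum(a, axis, None, out, keepdims, initial, where)
ValueError: zero-size array to reduction operation maximum which has no identity
```

>>> send_rows --motion '[{"x": 0,"y": 0,"z": -1.5,"rx": 0,"ry": 0,"rz": 0,"jaw": 0.8},{"x": 0,"y": 0,"z": -3,"rx": 0,"ry": 0,"rz": 0,"jaw": 0.8},{"x": 0,"y": 0,"z": -4,"rx": 0,"ry": 0,"rz": 0,"jaw": 0.8},{"x": 0,"y": 0,"z": -4,"rx": 0,"ry": 0,"rz": 0,"jaw": 0.8},{"x": 0,"y": 0,"z": -2,"rx": 0,"ry": 0,"rz": 0,"jaw": 0.8}]'

```text
clock: 17.6
tool_pos: [0.4531, -0.3275, 0.2681]
eef_rot: [0.403, 0.915, -0.0, 0.003]
contact_force: [0.5, -0.1, -0.8]
opening: 0.178
finger_force: 35.0
```

```bash
python3 go.py .471 .0104 .262 12.7 15
python3 - <<'E'
from h import *
np.set_printoptions(precision=4,suppress=True)
s,t=shot('side'),shot('top');a=np.radians(42.5);v=np.array([-np.sin(a),np.cos(a),0]);C=np.array([.4927,-.2892,.02])
for d in(s,t):
    m=cv2.inRange(d['hsv'],np.array([168,110,50]),np.array([180,255,255]))|cv2.inRange(d['hsv'],np.array([0,150,50]),np.array([4,255,255]))
    c=proj(d,C+[0,0,.03]).astype(int);o=m*0;o[c[1]-30:c[1]+30,c[0]-30:c[0]+30]=m[c[1]-30:c[1]+30,c[0]-30:c[0]+30]
    y,x=np.nonzero(o);print(len(x),x.min(),x.max(),y.min(),y.max(),[proj(d,C+v*w+[0,0,z]) for w,z in((.038,.007),(-.038,.007),(.03,.049),(0,.055),(-.03,.049))])
E
```

```text
t 17.6 p [ 0.4531 -0.3275  0.2681] tot [23.73 24.11  0.52] [0.003 0.004 0.519] F [ 0.5 -0.1 -0.8] op 1.56 ff 35.0
[1.58 1.61 0.03] [0.    0.    0.035]
[1.64 1.55 0.04] [0.    0.    0.035]
[1.69 1.49 0.04] [0.    0.    0.035]
[1.74 1.44 0.04] [0.    0.    0.035]
[1.79 1.37 0.04] [0.    0.    0.035]
[1.84 1.31 0.04] [0.    0.    0.035]
[1.88 1.25 0.04] [0.    0.    0.035]
[1.92 1.18 0.04] [0.    0.    0.035]
[1.96 1.11 0.04] [0.    0.    0.035]
[2.   1.05 0.04] [0.    0.    0.035]
[2.03 0.98 0.04] [0.    0.    0.035]
[2.07 0.91 0.04] [0.    0.    0.035]
[2.1  0.83 0.04] [0.    0.    0.035]
[2.12 0.76 0.04] [0.    0.    0.035]
[2.15 0.69 0.04] [0.    0.    0.035]
195 376 411 322 348 [array([377.619 , 334.3133]), array([410.6863, 347.8223]), array([382.4549, 323.5782]), array([395.9674, 327.0849]), array([409.2322, 334.2587])]
47 440 459 188 203 [array([440.8125, 202.5484]), array([456.3393, 187.6144]), array([446.0143, 199.6343]), array([452.8763, 193.3385]), array([458.6147, 187.5077])]
```

The lid stands where planned on the cork; both views match the predicted loop. Now back to the stand.

>>> send_rows --motion '[{"x": 1.58,"y": 1.6,"z": 0,"rx": 0,"ry": 0,"rz": 0.035,"jaw": 0.8},{"x": 1.64,"y": 1.55,"z": 0,"rx": 0,"ry": 0,"rz": 0.035,"jaw": 0.8},{"x": 1.7,"y": 1.5,"z": 0,"rx": 0,"ry": 0,"rz": 0.035,"jaw": 0.8},{"x": 1.74,"y": 1.44,"z": 0,"rx": 0,"ry": 0,"rz": 0.035,"jaw": 0.8},{"x": 1.8,"y": 1.37,"z": 0,"rx": 0,"ry": 0,"rz": 0.035,"jaw": 0.8}]'

```text
clock: 18.2
tool_pos: [0.4568, -0.2124, 0.2628]
eef_rot: [0.482, 0.876, -0.0, -0.002]
contact_force: [-0.3, 0.2, -2.0]
opening: 0.179
finger_force: 34.9
```

>>> send_rows --motion '[{"x": 1.84,"y": 1.3,"z": 0,"rx": 0,"ry": 0,"rz": 0.035,"jaw": 0.8},{"x": 1.88,"y": 1.25,"z": 0,"rx": 0,"ry": 0,"rz": 0.035,"jaw": 0.8},{"x": 1.92,"y": 1.18,"z": 0,"rx": 0,"ry": 0,"rz": 0.035,"jaw": 0.8},{"x": 1.96,"y": 1.1,"z": 0,"rx": 0,"ry": 0,"rz": 0.035,"jaw": 0.8},{"x": 2,"y": 1.05,"z": 0,"rx": 0,"ry": 0,"rz": 0.035,"jaw": 0.8}]'

```text
clock: 18.7
tool_pos: [0.4628, -0.1001, 0.263]
eef_rot: [0.557, 0.831, -0.001, -0.001]
contact_force: [-0.3, -0.4, -1.9]
opening: 0.177
finger_force: 34.9
```

>>> send_rows --motion '[{"x": 2.03,"y": 0.98,"z": 0,"rx": 0,"ry": 0,"rz": 0.035,"jaw": 0.8},{"x": 2.07,"y": 0.9,"z": 0,"rx": 0,"ry": 0,"rz": 0.035,"jaw": 0.8},{"x": 2.1,"y": 0.83,"z": 0,"rx": 0,"ry": 0,"rz": 0.035,"jaw": 0.8},{"x": 2.1,"y": 0.76,"z": 0,"rx": 0,"ry": 0,"rz": 0.035,"jaw": 0.8},{"x": 2.15,"y": 0.7,"z": 0,"rx": 0,"ry": 0,"rz": 0.035,"jaw": 0.8}]'

```text
clock: 19.2
tool_pos: [0.4694, 0.012, 0.263]
eef_rot: [0.627, 0.779, -0.001, -0.001]
contact_force: [-0.4, 0.9, -1.2]
opening: 0.177
finger_force: 34.9
```

>>> send_rows --motion '[{"x": 0,"y": 0,"z": 0,"rx": 0,"ry": 0,"rz": 0,"jaw": 0.8},{"x": 0,"y": 0,"z": 0,"rx": 0,"ry": 0,"rz": 0,"jaw": 0.8},{"x": 0,"y": 0,"z": 0,"rx": 0,"ry": 0,"rz": 0,"jaw": 0.8},{"x": 0,"y": 0,"z": 0,"rx": 0,"ry": 0,"rz": 0,"jaw": 0.8},{"x": 0,"y": 0,"z": 0,"rx": 0,"ry": 0,"rz": 0,"jaw": 0.8}]'

```text
clock: 19.7
tool_pos: [0.4705, 0.0104, 0.2645]
eef_rot: [0.627, 0.779, -0.0, 0.0]
contact_force: [0.8, -0.0, -1.3]
opening: 0.177
finger_force: 35.0
```

```bash
python3 go.py .471 .0104 .113 12.7 1
python3 - <<'E'
from h import *
np.set_printoptions(precision=4,suppress=True)
s=shot('side');p=np.array(get_state()['tool_pos']);L=p+[0,0,.017]
b=proj(s,L);x,y=b.astype(int)
m=cv2.inRange(s['hsv'],np.array([5,150,60]),np.array([17,255,255]))
n,l,st,c=cv2.connectedComponentsWithStats(m[y-30:y+30,x-35:x+35]);print([(list(map(int,st[i]+[x-35,y-30,0,0,0]))) for i in range(1,n) if st[i,4]>8])
v=np.array([-.22,.9755,0]);print([proj(s,L+[0,0,h]+v*w) for w in(-.065,.065) for h in(-.012,.012)])
E
```

```text
t 19.7 p [0.4705 0.0104 0.2645] tot [-1.000e-02  5.000e-02  1.515e+01] [-0.     0.    -0.007] F [ 0.8 -0.  -1.3] op 1.56 ff 35.0
[-1.000e-02  5.000e-02  1.515e+01] [-0.     0.    -0.007]
[[360, 141, 10, 4, 28], [335, 143, 5, 4, 13], [314, 150, 6, 5, 14], [319, 157, 6, 13, 61], [333, 166, 18, 22, 181], [348, 181, 6, 10, 54]]
[array([352.0264, 190.3512]), array([352.4363, 181.5819]), array([319.9814, 162.4058]), array([319.9587, 153.9151])]
```

>>> send_rows --motion '[{"x": 0,"y": 0.1,"z": 1.5,"rx": 0,"ry": 0,"rz": -0.007,"jaw": 0.8},{"x": 0,"y": 0,"z": 2.5,"rx": 0,"ry": 0,"rz": 0,"jaw": 0.8},{"x": 0,"y": 0,"z": 2.5,"rx": 0,"ry": 0,"rz": 0,"jaw": 0.8},{"x": 0,"y": 0,"z": 2,"rx": 0,"ry": 0,"rz": 0,"jaw": 0.8},{"x": 0,"y": 0,"z": 1,"rx": 0,"ry": 0,"rz": 0,"jaw": 0.8}]'

```text
clock: 20.25
tool_pos: [0.4709, 0.0113, 0.1683]
eef_rot: [0.624, 0.781, -0.001, -0.001]
contact_force: [-0.9, -0.5, -0.7]
opening: 0.175
finger_force: 35.0
```

>>> send_rows --motion '[{"x": 0,"y": 0,"z": 0,"rx": 0,"ry": 0,"rz": 0,"jaw": 0.8},{"x": 0,"y": 0,"z": 0.7,"rx": 0,"ry": 0,"rz": 0,"jaw": 0.8},{"x": 0,"y": 0,"z": 1,"rx": 0,"ry": 0,"rz": 0,"jaw": 0.8},{"x": 0,"y": 0,"z": 1,"rx": 0,"ry": 0,"rz": 0,"jaw": 0.8},{"x": 0,"y": 0,"z": 0.7,"rx": 0,"ry": 0,"rz": 0,"jaw": 0.8}]'

```text
clock: 20.75
tool_pos: [0.4715, 0.0117, 0.1349]
eef_rot: [0.624, 0.781, -0.0, -0.0]
contact_force: [-0.6, -0.2, -1.1]
opening: 0.174
finger_force: 35.0
```

```bash
python3 go.py .471 .0104 .113 12.7 1
```

```text
t 20.75 p [0.4715 0.0117 0.1349] tot [-0.11 -0.07  2.19] [-0.    -0.     0.002] F [-0.6 -0.2 -1.1] op 1.53 ff 35.0
[-0.11 -0.07  2.19] [-0.    -0.     0.002]
```

>>> send_rows --motion '[{"x": -0.1,"y": -0.1,"z": 0.7,"rx": 0,"ry": 0,"rz": 0,"jaw": 0.8},{"x": 0,"y": 0,"z": 0.6,"rx": 0,"ry": 0,"rz": 0,"jaw": 0.8},{"x": 0,"y": 0,"z": 0.5,"rx": 0,"ry": 0,"rz": 0,"jaw": 0.8},{"x": 0,"y": 0,"z": 0.3,"rx": 0,"ry": 0,"rz": 0,"jaw": 0.8},{"x": 0,"y": 0,"z": 0,"rx": 0,"ry": 0,"rz": 0,"jaw": 0.8}]'

```text
clock: 21.25
tool_pos: [0.4707, 0.0104, 0.1143]
eef_rot: [0.624, 0.781, -0.0, -0.0]
contact_force: [-0.6, 0.7, -0.8]
opening: 0.176
finger_force: 35.0
```

```bash
python3 go.py .471 .0104 .113 12.7 1
python3 - <<'E'
from h import *
s=shot('side');e,r=ends(mask(s,[5,150,60],[17,255,255],(305,195,365,245)));print(e)
E
```

```text
t 21.25 p [0.4707 0.0104 0.1143] tot [-0.01  0.02  0.13] [-0.001 -0.     0.001] F [-0.6  0.7 -0.8] op 1.55 ff 35.0
[-0.01  0.02  0.13] [-0.001 -0.     0.001]
[[331.00003 219.00003]
 [345.00003 233.00003]]
```

>>> send_rows --motion '[{"x": 0,"y": 0,"z": 0.1,"rx": 0,"ry": 0,"rz": 0,"jaw": 0.8},{"x": 0,"y": 0,"z": 0,"rx": 0,"ry": 0,"rz": 0,"jaw": 2.5},{"x": 0,"y": 0,"z": 0,"rx": 0,"ry": 0,"rz": 0,"jaw": 5},{"x": 0,"y": 0,"z": 0,"rx": 0,"ry": 0,"rz": 0,"jaw": 7},{"x": 0,"y": 0,"z": 0,"rx": 0,"ry": 0,"rz": 0,"jaw": 8.5}]'

```text
clock: 21.8
tool_pos: [0.471, 0.0104, 0.1138]
eef_rot: [0.624, 0.781, 0.0, 0.0]
contact_force: [0.0, -0.2, 0.6]
opening: 0.515
finger_force: 0.0
```

>>> send_rows --motion '[{"x": 0,"y": 0,"z": 0,"rx": 0,"ry": 0,"rz": 0,"jaw": 8.5},{"x": 0,"y": 0,"z": 0,"rx": 0,"ry": 0,"rz": 0,"jaw": 8.5},{"x": 0,"y": 0,"z": 0,"rx": 0,"ry": 0,"rz": 0,"jaw": 8.5},{"x": 0,"y": 0,"z": 0,"rx": 0,"ry": 0,"rz": 0,"jaw": 8.5},{"x": 0,"y": 0,"z": 0,"rx": 0,"ry": 0,"rz": 0,"jaw": 8.5}]'

```text
clock: 22.3
tool_pos: [0.4709, 0.0104, 0.1136]
eef_rot: [0.624, 0.781, 0.0, -0.0]
contact_force: [0.2, 0.7, 0.3]
opening: 0.956
finger_force: 0.0
```

>>> send_rows --motion '[{"x": 0,"y": 0,"z": -1,"rx": 0,"ry": 0,"rz": 0,"jaw": 8.5},{"x": 0,"y": 0,"z": -3,"rx": 0,"ry": 0,"rz": 0,"jaw": 8.5},{"x": 0,"y": 0,"z": -4,"rx": 0,"ry": 0,"rz": 0,"jaw": 8.5},{"x": 0,"y": 0,"z": -4,"rx": 0,"ry": 0,"rz": 0,"jaw": 8.5},{"x": 0,"y": 0,"z": -3,"rx": 0,"ry": 0,"rz": 0,"jaw": 8.5}]'

```text
clock: 22.8
tool_pos: [0.4712, 0.0103, 0.2666]
eef_rot: [0.624, 0.781, 0.001, 0.001]
contact_force: [1.4, 1.0, -0.9]
opening: 0.965
finger_force: 0.0
```

>>> send_rows --motion '[{"x": 0,"y": 0,"z": -2,"rx": 0,"ry": 0,"rz": 0,"jaw": 8.5},{"x": 0,"y": 0,"z": -1,"rx": 0,"ry": 0,"rz": 0,"jaw": 8.5},{"x": 0,"y": 0,"z": 0,"rx": 0,"ry": 0,"rz": 0,"jaw": 8.5},{"x": 0,"y": 0,"z": 0,"rx": 0,"ry": 0,"rz": 0,"jaw": 8.5},{"x": 0,"y": 0,"z": 0,"rx": 0,"ry": 0,"rz": 0,"jaw": 8.5}]'

```text
clock: 23.3
tool_pos: [0.47, 0.0104, 0.2925]
eef_rot: [0.624, 0.781, -0.001, -0.001]
contact_force: [-0.2, 1.0, 0.3]
opening: 0.966
finger_force: 0.0
```

Run:
```python
from h import *
s=shot('side');m=mask(s,[5,150,90],[17,255,255],(305,195,365,245));e,r=ends(m);print(m.sum(),e,get_state()['tool_pos'],get_state()['opening'],get_state()['clock'])
cv2.imwrite('pics/end.png',cv2.resize(s['img'][130:390,230:490],(600,600))[:,:,::-1])
```

```text
285 [[320.  208. ]
 [345.5 233.5]] [0.47004846 0.01032762 0.29242576] 0.9635925461140037 23.35
```

View pics/end.png

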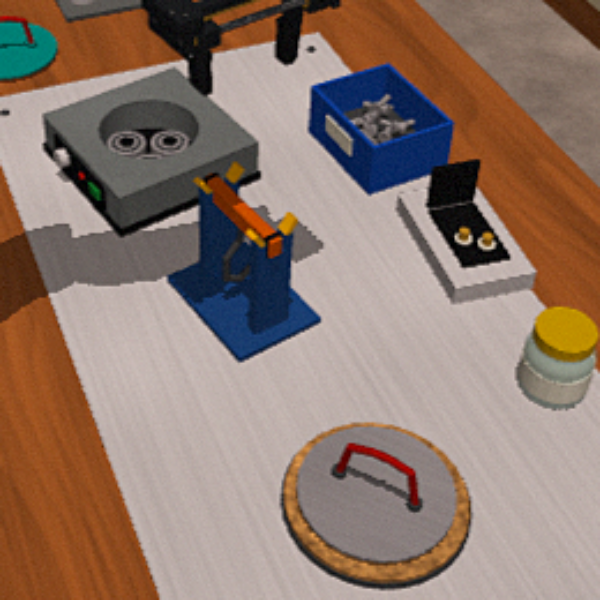

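The lid lies flat and centred on the cork. The lifter hangs in both notches, with its bar ends at (320,208) and (345.5,233.5) as at the start, and the hand is clear. Handing in.

```bash
python3 -c "
from plant import *
print(finish_job())"
```

```text
the job is handed in; nothing more can be done
None
```

I handed the job in at about 23 s on the robot clock: the lid is flat and centred on the cork rest, and the lifter hangs in both notches of its stand; the hand-in returned no verdict, so this rests on the last camera check.

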